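# Return a reagent bottle to a tight row

## Robot

A 6-joint arm with a two-finger parallel gripper is mounted at the origin on the work surface; the furniture and walls round the work are solid. World frame = base frame: x ahead of the robot, y to its left, z up, the work surface at z = 0. Lengths are in m, angles in rad, forces in N, time in s.
With the tool pointing down it reaches from about 0.25 to 0.725 m from the base axis. Payload 4 kg.
Tool frame: the origin (TCP) lies on the centre line of the jaws, within the pads' length; the fingertips stand 11 mm ahead of it and the grasp point (between the pads) lies 8 mm behind it (bot.nose_length is the distance from the TCP to the fingertips, in m); z points along the fingers, y is the direction in which the jaws open and shut (so a half turn about z gives the same grasp; the last joint's range is limited). The gripper opens to 85 mm and grips with 20 to 120 N. Pads are 22 mm wide; open, the fingers measure 114 mm over their backs; the gripper's body (76 mm by 85 mm) begins 54 mm behind the grasp point. The pads swing forward as they close: fully open they stand 13 mm farther back than shut.
Start: joints at [-1.254, 0.241, 0.005, 1.335, 0, 1.571], TCP at [0.156, -0.475, 0.242] pointing down, gripper open.
Joint ranges: [-2.72, 2.72], [-1.05, 1.87], [-1.09, 1.28], [-1.99, 2.15], [-1.42, 1.44], [-3.14, 3.14]. Speed limits (rad/s): [2.79, 2.79, 3.14, 3.14, 3.14, 3.14].

## Interface

Orientations are given as a unit quaternion [x, y, z, w].
In Python, from workcell import bot gives the robot as it stands.
- The arm moves only by the tool play_rows, never from a script. Its argument "plan" is one flat list of numbers, 6 for each row, row after row: the shift along the tool's x, y, z in mm, then the turn, a rotation vector about the tool's x, y, z in rad. A call has 1 to 20 rows; each row shifts and turns the commanded pose from where the row before left it, along the tool's axes as they then stand; what a row does not reach is not made up. A row lasts 1/8 s, in which the tool goes at most 62.5 mm and 10.7 degrees, less where a joint would pass 70% of its speed; a pose out of reach is approached as far as the arm can. A call with a gripper value outside its range is refused whole. "hand" is the opening in per cent of the stroke, from 0 (shut) to 100 (fully open), set as the call begins (left out, the last holds). The fingers move at their own pace and stop on an object; the grip force is fixed at half the most. Time passes only in rows, so rows that do not move let the fingers close. It gives the time, the measured TCP pose, the force and the opening at its end, in the units of the state.
- bot.get_obs(): the state, without advancing time (a new reading comes with each control period).
- bot.camera(name): name is "side" or "top" or "wrist"; returns a dict with "frame" (480x640x3 uint8, blue, green, red), "range_z" (480x640 float32, m along the optical axis (not along the pixel's ray), 0 where there is no reading), "K" (3x3 intrinsics, pixels), "cam_to_world" (4x4, takes a point from camera to world coordinates). Camera axes: x right, y down, z forward; pixel columns grow to the right and rows downward; lengths in m; the calibration is good to about 2 mm. A picture is of the moment at which its call begins.
- bot.job_done(): hands the job in, once; it reports no verdict.
Trained networks look in the newest picture that a camera, given by its name, has taken for a name from the list of things; names that differ only in an ending like _2 or _b are one class to them, and where a whole thing is asked for, a point or a joint stands for the part that bears it (a point fixed in the world has none). Each returns a list of dicts, best first, with "p" (0 to 1); they miss things now and then, are a little off and sometimes report something else, mostly with a low value. They report only what shows in the picture. A call takes as long as a camera call. They do not tell look-alikes from the thing itself.
- bot.outline_of(query, camera): "mask" (480x640 bool, what is visible of it) and "point" ([row, column] in pixels, amid what is visible of it).
The state is a dict: "clock": time; "joint_pos": joint angles; "joint_vel": joint speeds; "tau": joint torques, N m; "eef_pos": TCP position; "tool_rot": TCP orientation; "ft_force": force on the tool from outside, world axes, zero at the start; "ft_torque": the same for the moment, N m; "grip_width": finger opening in m.
Only numpy, scipy, OpenCV 4.12 (cv2) and the standard library are available. Lean on these libraries where they do the work, as an engineer would, in place of code of your own. Each camera call takes 0.05 s, during which the arm holds its last target.

## Task

The red-labelled bottle belongs in the middle of the row of green-labelled bottles in the white tray, two on either side, but the row has closed up. First nudge the two halves of the row apart along the tray, each until you feel it meet its end stop; then stand the red-labelled bottle on the tray floor in front of the gap and slide it back between its neighbours until it touches the back wall, and let go. It is all glass: never press bottle against bottle hard, keep every bottle upright, slide those in the row without lifting them, and leave the flask and the wash bottle where they are.

Things in the scene. Friction and masses are not known exactly. Their poses are not given: they have to be found in the camera images.
- tray: fixed white plastic bottle tray, 132 mm deep (its x), 324 mm long (its y), walls 40 mm high, 4 mm thick. Origin on the worktop under its centre; x points to its back wall, y along the row to the left, z up. Floor 6 mm above the origin; inner faces of back and front wall at x = +62 and -62 mm. Four bottles stand along the back wall (axes near x = +35 mm); the front half is empty
- row_line (a point): point on the tray floor, at the middle of the tray's length and 36 mm behind its centre: a bottle that touches the back wall has its axis on the line through here along the tray's y. Sliding bottles resist with 0.5 to 3 N each
- tray_floor (a point): centre of the tray floor. Two clamped steel dividers (end stops, 56 mm high, across the tray) bound the row left and right and do not give. Where they are clamped is not reported: 8 to 47 mm are free between the row and each. Between them five bottles fit with only 3 to 4.5 mm to spare, so both halves must go until felt to meet their stops, pressed with less than 20 N (glass)
- row_1_mid (a point): amber glass reagent bottle with a GREEN-edged label, the leftmost of the row at the start. Body a cylinder 52 mm in diameter up to 74 mm, then a black screw cap (grip here) 31 mm in diameter from 80 to 116 mm above its underside; 0.11 to 0.23 kg. This point is on its axis, 58 mm above its underside; z is up
- row_2_mid (a point): amber glass reagent bottle with a GREEN-edged label, the second from the left of the row at the start. Body a cylinder 52 mm in diameter up to 74 mm, then a black screw cap (grip here) 31 mm in diameter from 80 to 116 mm above its underside; 0.11 to 0.23 kg. This point is on its axis, 58 mm above its underside; z is up
- row_3_mid (a point): amber glass reagent bottle with a GREEN-edged label, the third from the left of the row at the start. Body a cylinder 52 mm in diameter up to 74 mm, then a black screw cap (grip here) 31 mm in diameter from 80 to 116 mm above its underside; 0.11 to 0.23 kg. This point is on its axis, 58 mm above its underside; z is up
- row_4_mid (a point): amber glass reagent bottle with a GREEN-edged label, the rightmost of the row at the start. Body a cylinder 52 mm in diameter up to 74 mm, then a black screw cap (grip here) 31 mm in diameter from 80 to 116 mm above its underside; 0.11 to 0.23 kg. This point is on its axis, 58 mm above its underside; z is up
- red_bottle_mid (a point): amber glass reagent bottle with a RED-edged label, standing by itself on the worktop to the left at the start, same size and cap as the others. Body a cylinder 52 mm in diameter up to 74 mm, then a black screw cap (grip here) 31 mm in diameter from 80 to 116 mm above its underside; 0.11 to 0.23 kg. This point is on its axis, 58 mm above its underside; z is up
- flask_mid (a point): empty conical glass flask, 67 mm wide, 114 mm high, a bystander; the point is on its axis half-way up
- wash_mid (a point): wash bottle with a red cap and a bent spout, 66 mm wide, 225 mm high, a bystander; the point is inside its body, 80 mm up
Mind the look-alikes: they are no part of the job. Leave any purple look-alike of the part that bears row_4_mid alone.

How it is judged:
By the outcome, as a careful person would: the job done as asked, in the order asked, and still so for the second after the job is handed in, with the robot touching nothing.
It also fails if it takes over 72 s, if anything falls off the work surface, if the arm or the gripper's body presses on something with over 40 N, if the wrist force passes 120 N, or if a joint passes its speed limit or range.

## Working session

There is one attempt and no reset: what is moved stays moved. The work goes in short steps, Python scripts to look and compute and a tool call to move; the robot and the scene stay as the last step left them, time stands still between calls to the robot, and variables do not carry over. Pictures are saved under pics/ and viewed, and the job is handed in when it is done.

Besides the shell and the picture viewer there is one more tool, called after ">>>" as name(argument=value, ...) on one line, values as JSON. play_rows: Moves the arm, as the interface text tells. Its arguments: {"type":"object","properties":{"plan":{"type":"array","items":{"type":"number"}},"hand":{"type":"number"}},"required":["plan"]}

```bash
mkdir -p pics; ls; cat > h.py <<'E'
from workcell import bot
import numpy as np, cv2
def snap(n,f):
    c=bot.camera(n); cv2.imwrite('pics/'+f,c['frame']); np.savez('pics/'+f[:-4]+'.npz',**c); return c
def pts(c):
    z=c['range_z']; v,u=np.mgrid[0:480,0:640]; K=c['K']
    P=np.stack([(u-K[0,2])*z/K[0,0],(v-K[1,2])*z/K[1,1],z],-1)
    T=c['cam_to_world']; return P@T[:3,:3].T+T[:3,3]
E
python3 - <<'E'
from h import *
o=bot.get_obs(); print(o)
for n in ['top','side']:
    c=snap(n,n+'0.png'); print(n,c['cam_to_world'].round(3).tolist())
print(bot.nose_length)
E
```

```text
pics
{'clock': 0.0, 'joint_pos': array([-1.25404564e+00,  2.41430630e-01,  3.71174264e-03,  1.33519716e+00,
       -1.54707731e-05,  1.57078533e+00]), 'joint_vel': array([-0.00176707,  0.0001473 , -0.00122792, -0.00040088,  0.00087036,
       -0.00081838]), 'tau': array([ 3.17159402e-04, -3.72320688e+01,  2.52406651e+01,  1.69512222e-02,
       -5.71648764e-05, -4.24985657e-06]), 'eef_pos': array([ 0.15554464, -0.47454396,  0.24139936]), 'tool_rot': array([ 9.87483394e-01,  1.57719442e-01, -1.74788064e-04, -1.04537901e-03]), 'ft_force': array([ 0.09496769, -0.07544372,  0.34350105]), 'ft_torque': array([ 0.01039202,  0.02297115, -0.03064088]), 'grip_width': 0.08555519165414473}
top [[-0.018, -0.995, 0.099, 0.369], [-1.0, 0.017, -0.011, 0.086], [0.009, -0.099, -0.995, 0.97], [0.0, 0.0, 0.0, 1.0]]
side [[0.968, -0.116, 0.221, 0.113], [-0.25, -0.405, 0.88, -1.162], [-0.012, -0.907, -0.421, 0.676], [0.0, 0.0, 0.0, 1.0]]
0.011
```

View pics/top0.png

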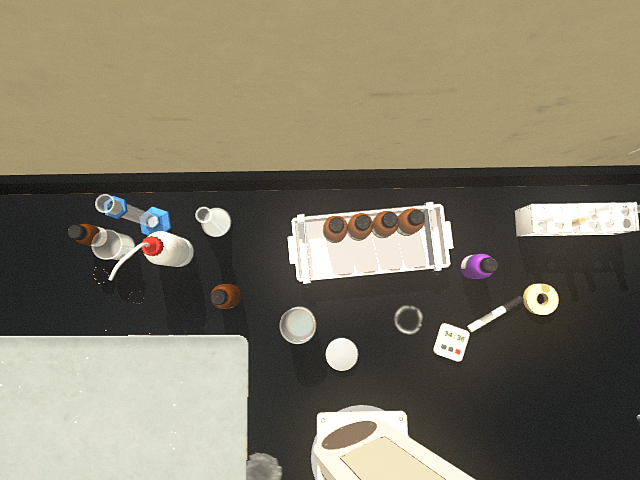

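View pics/side0.png

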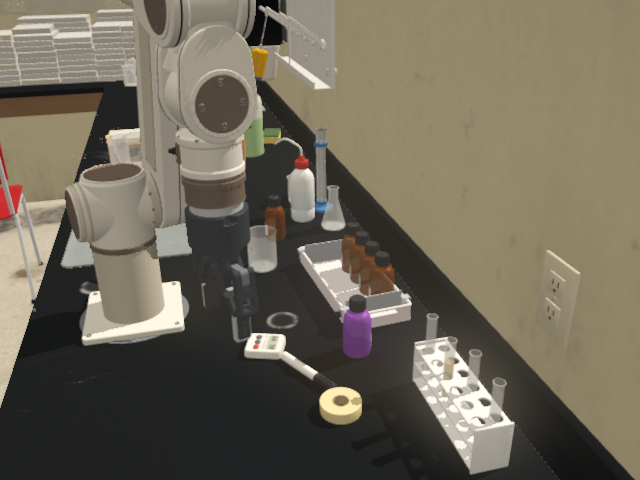

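The top view shows the tray at about (370,243), with four caps at (335–417, 215–228). There is an amber bottle at (225,296), another at (83,233) and a purple one at (480,266). Next I measure them.

```bash
cat > m.py <<'E'
from h import *
c=dict(np.load('pics/top0.npz')); P=pts(c); z=P[...,2]
print('K',c['K'].tolist())
# tray walls
m=np.zeros((480,640),bool); m[195:290,285:455]=1
w=m&(abs(z-0.04)<0.008); print('wall z',np.median(z[w]),w.sum())
xy=P[w][:,:2].astype(np.float32); r=cv2.minAreaRect(xy*1000); print('rect mm',r)
def clus(zlo,zhi,mm=None):
    k=(z>zlo)&(z<zhi)
    if mm is not None:k&=mm
    n,l,s,ct=cv2.connectedComponentsWithStats(k.astype(np.uint8))
    for i in range(1,n):
        if s[i,4]>30:
            q=P[l==i]; print(ct[i].round(),s[i,4],q.mean(0).round(4),'mid',((q.max(0)+q.min(0))/2).round(4),np.ptp(q,axis=0).round(3))
print('caps row'); clus(0.115,0.13,m)
m2=np.ones((480,640),bool); m2[390:]=0; m2[:190]=0
print('caps table'); clus(0.105,0.125,m2&~m)
print('dividers');clus(0.05,0.075,m)
print('floor', np.median(z[240:270,350:400]))
v,u=np.nonzero(w)
im=c['frame'][180:310,270:470]; cv2.imwrite('pics/t0z.png',cv2.resize(im,None,fx=4,fy=4,interpolation=2))
s=dict(np.load('pics/side0.npz'))['frame'][180:340,230:420];cv2.imwrite('pics/s0z.png',cv2.resize(s,None,fx=4,fy=3.7,interpolation=2))
E
python3 m.py
```

```text
K [[434.521622039302, 0.0, 321.7312764705243], [0.0, 434.521622039302, 241.44616848184083], [0.0, 0.0, 1.0]]
wall z 0.041078307433545014 2077
rect mm ((454.8568420410156, -27.891265869140625), (157.64193725585938, 353.3915710449219), 4.551273822784424)
caps row
[416. 217.] 185 [ 0.4999 -0.1105  0.1213] mid [ 0.501  -0.1108  0.1207] [0.031 0.029 0.011]
[389. 219.] 188 [ 0.4957 -0.0578  0.1213] mid [ 0.496  -0.0582  0.1205] [0.03  0.03  0.011]
[362. 222.] 190 [ 0.4913 -0.0039  0.1213] mid [ 0.4918 -0.0047  0.1205] [0.029 0.03  0.011]
[336. 224.] 188 [0.4873 0.0481 0.1212] mid [0.4875 0.0479 0.12  ] [0.03  0.028 0.01 ]
caps table
[602. 210.] 58 [ 0.509  -0.4849  0.1149] mid [ 0.51   -0.4866  0.115 ] [0.016 0.011 0.02 ]
[636. 209.] 60 [ 0.5096 -0.5548  0.1141] mid [ 0.5101 -0.5562  0.1148] [0.016 0.01  0.019]
[203. 214.] 119 [0.513  0.3123 0.1132] mid [0.5127 0.3114 0.1119] [0.031 0.032 0.013]
[139. 216.] 57 [0.5112 0.4378 0.1148] mid [0.5137 0.4415 0.1151] [0.026 0.016 0.02 ]
[583. 220.] 51 [ 0.489  -0.4455  0.1146] mid [ 0.4904 -0.4477  0.1151] [0.017 0.012 0.018]
[548. 221.] 47 [ 0.48
[... 198 characters left out ...]
mid [ 0.4036 -0.2539  0.1128] [0.03  0.03  0.015]
[218. 297.] 201 [0.3497 0.2807 0.1143] mid [0.3502 0.2817 0.1124] [0.029 0.031 0.013]
dividers
[431. 236.] 122 [ 0.468  -0.1559  0.0555] mid [ 0.4687 -0.1561  0.0556] [0.12  0.012 0.011]
[403. 227.] 61 [ 0.4875 -0.0951  0.064 ] mid [ 0.4963 -0.1017  0.0625] [0.043 0.032 0.025]
[378. 230.] 51 [ 0.4821 -0.0426  0.0641] mid [ 0.4889 -0.0496  0.0633] [0.038 0.034 0.023]
[306. 248.] 85 [0.4479 0.1093 0.0557] mid [0.4476 0.1095 0.0557] [0.119 0.011 0.007]
[354. 235.] 40 [0.4727 0.0072 0.0637] mid [0.4771 0.0024 0.0635] [0.022 0.037 0.023]
[332. 238.] 38 [0.4673 0.0536 0.0631] mid [0.472  0.0503 0.0621] [0.021 0.046 0.024]
floor 0.006056704867419993
```

```bash
python3 - <<'E'
from h import *
s=snap('side','side1.png')
for q in ['red_bottle_mid','flask_mid','wash_mid']:
    for r in bot.outline_of(q,'side')[:4]: 
        P=pts(s); k=r['mask']; print(q,r['point'],round(r['p'],2),np.median(P[k],0).round(3))
f=s['frame'][120:270,200:360]; cv2.imwrite('pics/s1z.png',cv2.resize(f,None,fx=5,fy=4,interpolation=2))
t=snap('top','top1.png');P=pts(t);z=P[...,2]
for q in ['red_bottle_mid','flask_mid','wash_mid']:
    for r in bot.outline_of(q,'top')[:4]: k=r['mask'];print(q,r['point'],round(r['p'],2),np.median(P[k],0).round(3))
for n,(a,b) in dict(beaker=(325,297),lid=(354,341),ring=(319,408),brown=(233,80)).items():
    q=P[a-20:a+20,b-20:b+20].reshape(-1,3); print(n,q[:,2].max().round(3),q[q[:,2].argmax()].round(3))
def clusbody():
    k=(z>0.07)&(z<0.125); k[:,120:]=0; print(P[k].min(0),P[k].max(0))
clusbody()
E
```

```text
red_bottle_mid [215.1, 275.3] 0.85 [0.353 0.265 0.069]
flask_mid [189.0, 301.6] 0.47 [0.444 0.372 0.09 ]
wash_mid [192.5, 302.4] 0.55 [0.445 0.373 0.09 ]
red_bottle_mid [294.5, 223.0] 0.89 [0.351 0.271 0.085]
flask_mid [216.3, 212.6] 0.79 [0.508 0.302 0.045]
wash_mid [251.6, 162.5] 0.7 [0.44  0.38  0.135]
beaker 0.97 [0.369 0.086 0.97 ]
lid 0.97 [0.369 0.086 0.97 ]
ring 0.97 [0.369 0.086 0.97 ]
brown 0.97 [0.369 0.086 0.97 ]
[0.42937939 0.47899309 0.07002585] [0.60530304 0.74525123 0.1249898 ]
```

View pics/s1z.png

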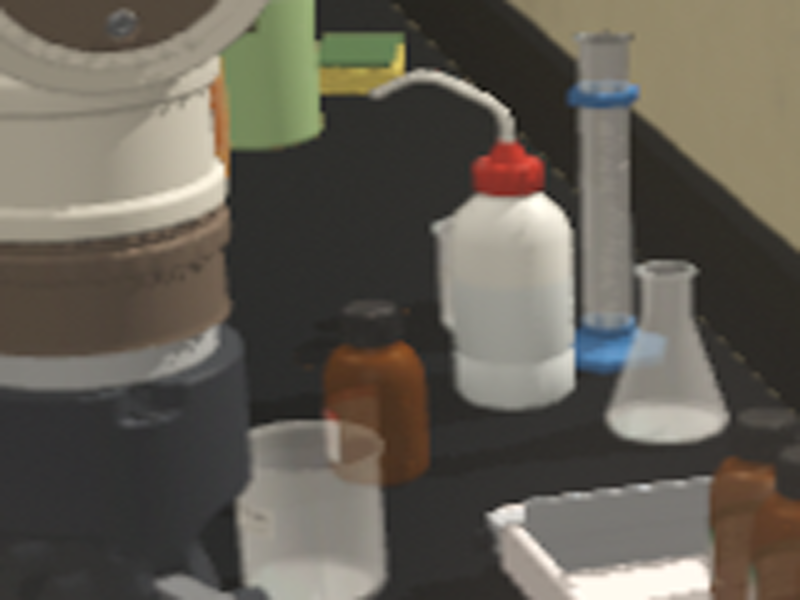

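View pics/t0z.png

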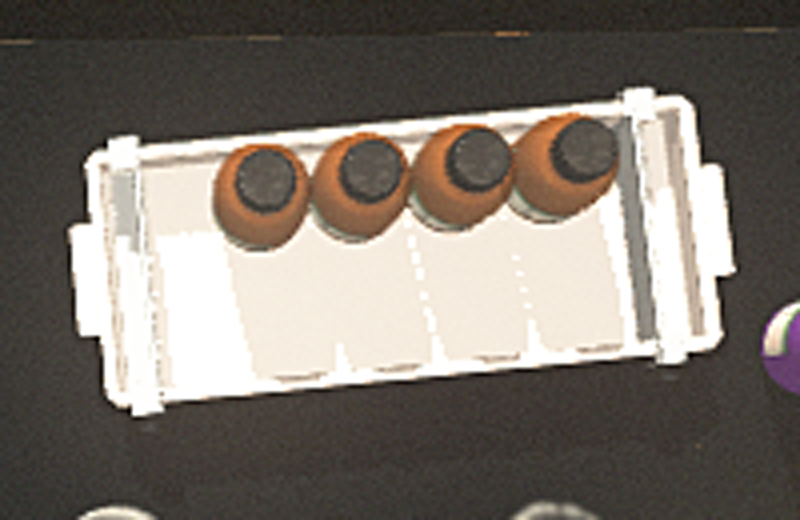

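The zoomed side view shows a red label edge at (335,410) on the amber bottle at world (0.35, 0.28), so that is the red bottle. The top view has both dividers clear of the row, with about 15 mm free on the right and about 36 mm on the left. First I turn the tool so that its y runs along the tray's x.

>>> play_rows(plan=[0,0,0,0,0,-0.1666,0,0,0,0,0,-0.1666,0,0,0,0,0,-0.1666,0,0,0,0,0,-0.1666,0,0,0,0,0,-0.1666,0,0,0,0,0,-0.1666,0,0,0,0,0,-0.1666,0,0,0,0,0,-0.1666,0,0,0,0,0,0], hand=60)

```text
clock: 1.62
eef_pos: [0.1557, -0.4751, 0.2423]
tool_rot: [0.679, 0.734, -0.0, -0.0]
ft_force: [0.2, 0.1, 0.0]
grip_width: 0.0512
```

```bash
cat >> h.py <<'E'
from scipy.spatial.transform import Rotation as R
def to(target):
    o=bot.get_obs(); r=R.from_quat(o['tool_rot']); d=np.array(target)-o['eef_pos']
    M=r.as_matrix(); print('tool y yaw',np.arctan2(M[1,1],M[0,1]).round(4),'tilt z',M[:,2].round(4)); print('shift tool mm',(M.T@d*1000).round(1),'F',o['ft_force'].round(2),'grip',o['grip_width'])
E
python3 - <<'E'
from h import *
to([0.4913,-0.0039,0.242])
E
```

```text
tool y yaw 0.0768 tilt z [-0. -0. -1.]
shift tool mm [4.441e+02 3.707e+02 3.000e-01] F [0.19 0.07 0.05] grip 0.051155055881478624
```

>>> play_rows(plan=[37,30.9,0,0,0,0,37,30.9,0,0,0,0,37,30.9,0,0,0,0,37,30.9,0,0,0,0,37,30.9,0,0,0,0,37,30.9,0,0,0,0,37,30.9,0,0,0,0,37,30.9,0,0,0,0,37,30.9,0,0,0,0,37,30.9,0,0,0,0,37,30.9,0,0,0,0,37,30.9,0,0,0,0,0,0,0,0,0,0,0,0,0,0,0,0])

```text
clock: 3.38
eef_pos: [0.49, -0.0034, 0.2421]
tool_rot: [0.679, 0.734, -0.001, -0.0]
ft_force: [0.1, -0.2, -0.0]
grip_width: 0.0513
```

```bash
python3 - <<'E'
from h import *
to([0.4913,-0.0039,0.1020])
c=snap('wrist','w1.png'); P=pts(c); z=P[...,2]
k=(z>0.116)&(z<0.127)
n,l,s,ct=cv2.connectedComponentsWithStats(k.astype(np.uint8))
for i in range(1,n):
    if s[i,4]>100: q=P[l==i]; print(ct[i].round(),s[i,4],q.mean(0).round(4),((q.max(0)+q.min(0))/2).round(4),np.ptp(q,axis=0).round(3))
E
```

```text
tool y yaw 0.0777 tilt z [-1.1e-03 -4.0e-04 -1.0e+00]
shift tool mm [ -0.5   1.5 140. ] F [ 0.14 -0.17 -0.01] grip 0.05129668434278933
[479. 169.] 2577 [0.6034 0.0534 0.1216] [0.6034 0.0305 0.1215] [0.002 0.273 0.011]
[319. 171.] 1332 [0.4867 0.0501 0.1209] [0.4868 0.0494 0.1197] [0.031 0.03  0.007]
[319. 239.] 1114 [ 0.4909 -0.0017  0.1208] [ 0.4912 -0.0028  0.1196] [0.03  0.03  0.007]
[319. 299.] 937 [ 0.4954 -0.0549  0.1207] [ 0.4955 -0.0566  0.1197] [0.031 0.03  0.007]
[319. 353.] 802 [ 0.4995 -0.1077  0.1207] [ 0.4999 -0.1086  0.1197] [0.031 0.029 0.007]
```

View pics/w1.png

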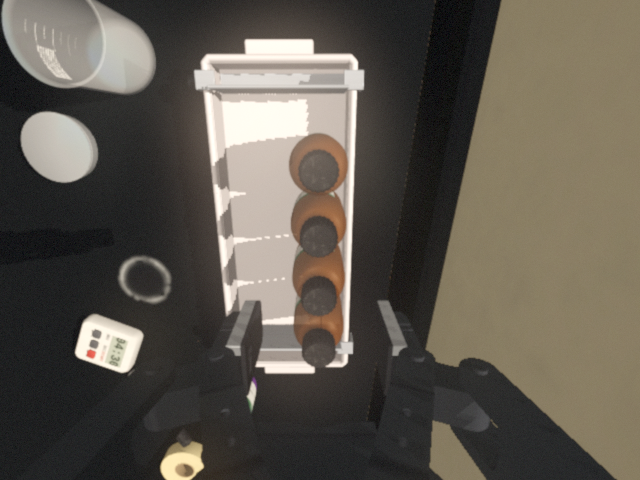

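>>> play_rows(plan=[0,1,30,0,0,0,0,0,30,0,0,0,0,0,30,0,0,0,0,0,20,0,0,0,0,0,14,0,0,0,0,0,14,0,0,0,0,0,0,0,0,0,0,0,0,0,0,0])

```text
clock: 4.42
eef_pos: [0.4919, -0.0033, 0.1049]
tool_rot: [0.679, 0.734, 0.0, 0.0]
ft_force: [-0.2, 0.3, 0.2]
grip_width: 0.0518
```

```bash
python3 - <<'E'
from h import *
to([0.4911,-0.0030,0.1040])
c=snap('wrist','w2.png');c=snap('side','s2.png')
cv2.imwrite('pics/s2z.png',cv2.resize(c['frame'][190:340,280:430],None,fx=4,fy=4))
E
```

```text
tool y yaw 0.0786 tilt z [ 0.0011 -0.     -1.    ]
shift tool mm [ 0.4 -0.8  0.9] F [-0.19  0.32  0.25] grip 0.051783572787206224
```

View pics/w2.png

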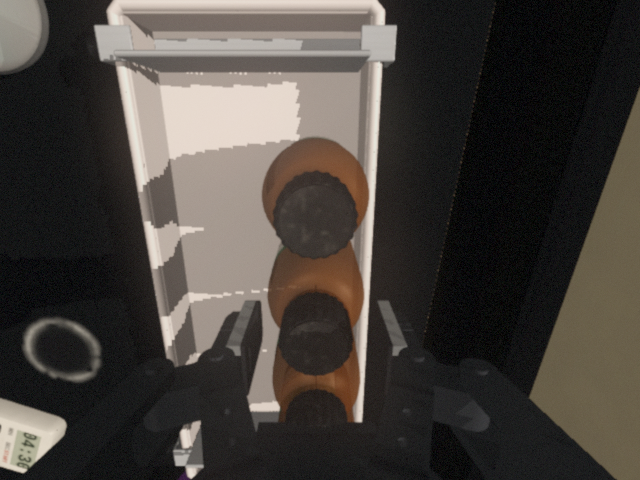

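View pics/s2z.png

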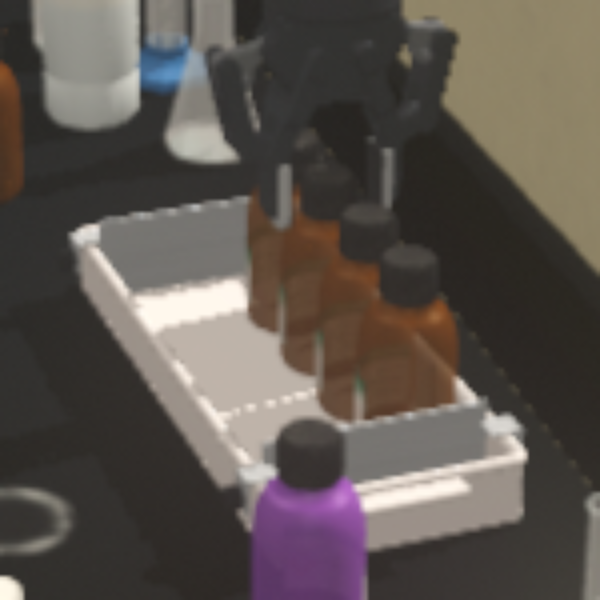

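The fingers straddle bottle 2's cap (316,330). The gripper sits about 1 mm too far back, so I correct that and close.

>>> play_rows(plan=[0,-1.2,0,0,0,0,0,0,0,0,0,0,0,0,0,0,0,0])

```text
clock: 4.9
eef_pos: [0.4903, -0.0033, 0.1044]
tool_rot: [0.679, 0.734, 0.0, 0.0]
ft_force: [0.7, -0.3, -0.8]
grip_width: 0.0513
```

>>> play_rows(plan=[0,0,0,0,0,0,0,0,0,0,0,0,0,0,0,0,0,0,0,0,0,0,0,0,0,0,0,0,0,0,0,0,0,0,0,0], hand=0)

```text
clock: 5.65
eef_pos: [0.4907, -0.0033, 0.1045]
tool_rot: [0.679, 0.734, 0.0, 0.0]
ft_force: [0.9, 0.2, 1.7]
grip_width: 0.0295
```

>>> play_rows(plan=[1,0,0,0,0,0,2,0,0,0,0,0,3,0,0,0,0,0,3,0,0,0,0,0,3,0,0,0,0,0,3,0,0,0,0,0,3,0,0,0,0,0,3,0,0,0,0,0,2,0,0,0,0,0,1,0,0,0,0,0,0,0,0,0,0,0])

```text
clock: 7.02
eef_pos: [0.4882, 0.02, 0.1047]
tool_rot: [0.679, 0.734, -0.001, 0.001]
ft_force: [0.3, -5.3, 7.4]
grip_width: 0.0295
```

```bash
python3 - <<'E'
from h import *
to([0.4911,-0.0030,0.1040])
c=snap('wrist','w3.png');P=pts(c);z=P[...,2]
k=(z>0.116)&(z<0.127)
n,l,s,ct=cv2.connectedComponentsWithStats(k.astype(np.uint8))
for i in range(1,n):
    if s[i,4]>100: q=P[l==i]; print(ct[i].round(),s[i,4],q.mean(0).round(4),((q.max(0)+q.min(0))/2).round(4),np.ptp(q,axis=0).round(3))
k=(z>0.05)&(z<0.06);k[120:]=0;print(P[k].mean(0), k.sum())
E
```

```text
tool y yaw 0.0785 tilt z [-2.0e-04 -1.9e-03 -1.0e+00]
shift tool mm [-23.1   1.1   0.7] F [ 0.29 -5.33  7.36] grip 0.0295334374492695
[320. 220.] 5485 [0.4845 0.0735 0.1212] [0.4848 0.072  0.12  ] [0.031 0.031 0.008]
[604. 356.] 4950 [0.6033 0.0248 0.1213] [0.6034 0.0253 0.1215] [0.004 0.098 0.011]
[316. 341.] 5156 [0.4871 0.024  0.1211] [0.4871 0.0211 0.1215] [0.057 0.03  0.011]
[0.50945742 0.12533297 0.0553614 ] 3141
```

View pics/w3.png

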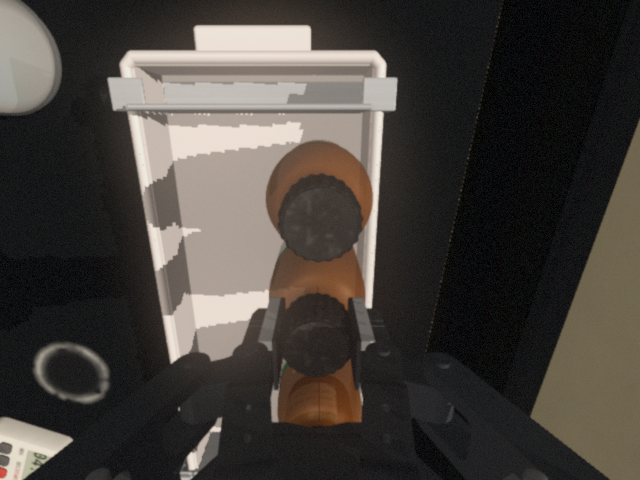

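>>> play_rows(plan=[1.5,0,-0.2,0,0,0,1.5,0,0,0,0,0,1.5,0,0,0,0,0,1.5,0,0,0,0,0,1,0,0,0,0,0])

```text
clock: 7.7
eef_pos: [0.4876, 0.0264, 0.1048]
tool_rot: [0.679, 0.734, -0.001, 0.001]
ft_force: [-0.4, -7.7, 7.6]
grip_width: 0.0294
```

>>> play_rows(plan=[1,0,0,0,0,0,0,0,0,0,0,0])

```text
clock: 7.95
eef_pos: [0.4874, 0.0283, 0.1046]
tool_rot: [0.679, 0.734, -0.001, 0.0]
ft_force: [0.4, -5.4, 6.3]
grip_width: 0.0294
```

>>> play_rows(plan=[1,0,0,0,0,0,0,0,0,0,0,0])

```text
clock: 8.2
eef_pos: [0.4874, 0.0288, 0.1047]
tool_rot: [0.679, 0.734, -0.001, 0.001]
ft_force: [0.0, -7.0, 7.3]
grip_width: 0.0297
```

>>> play_rows(plan=[1,0,-0.3,0,0,0,0,0,0,0,0,0])

```text
clock: 8.45
eef_pos: [0.4871, 0.0308, 0.1046]
tool_rot: [0.679, 0.734, -0.0, -0.0]
ft_force: [0.1, -3.8, 4.1]
grip_width: 0.0296
```

>>> play_rows(plan=[1,0,0,0,0,0,0,0,0,0,0,0])

```text
clock: 8.7
eef_pos: [0.4871, 0.0315, 0.1046]
tool_rot: [0.679, 0.734, -0.0, -0.0]
ft_force: [-0.3, -3.3, 3.9]
grip_width: 0.0293
```

>>> play_rows(plan=[1,0,0,0,0,0,0,0,0,0,0,0])

```text
clock: 8.95
eef_pos: [0.4873, 0.0329, 0.1046]
tool_rot: [0.679, 0.734, 0.0, -0.0]
ft_force: [0.8, -3.5, 2.0]
grip_width: 0.0295
```

>>> play_rows(plan=[0.7,0,0,0,0,0,0,0,0,0,0,0])

```text
clock: 9.2
eef_pos: [0.4873, 0.0337, 0.1046]
tool_rot: [0.679, 0.735, 0.0, -0.0]
ft_force: [0.1, -2.7, 0.4]
grip_width: 0.0294
```

>>> play_rows(plan=[0.7,0,0,0,0,0,0,0,0,0,0,0])

```text
clock: 9.45
eef_pos: [0.4872, 0.0343, 0.1046]
tool_rot: [0.679, 0.734, 0.0, -0.0]
ft_force: [-0.2, -1.8, -1.1]
grip_width: 0.0295
```

>>> play_rows(plan=[0.7,0,0,0,0,0,0,0,0,0,0,0])

```text
clock: 9.7
eef_pos: [0.4871, 0.0346, 0.1046]
tool_rot: [0.679, 0.734, -0.0, -0.0]
ft_force: [0.2, -2.4, -1.0]
grip_width: 0.0292
```

>>> play_rows(plan=[0.6,0,0.1,0,0,0,0,0,0,0,0,0])

```text
clock: 9.95
eef_pos: [0.4871, 0.0348, 0.1047]
tool_rot: [0.679, 0.734, -0.0, 0.0]
ft_force: [-0.2, -4.7, -0.0]
grip_width: 0.0293
```

>>> play_rows(plan=[0.6,0,0,0,0,0,0,0,0,0,0,0])

```text
clock: 10.2
eef_pos: [0.4872, 0.035, 0.1048]
tool_rot: [0.679, 0.734, -0.001, 0.001]
ft_force: [-0.2, -6.2, -0.8]
grip_width: 0.0298
```

>>> play_rows(plan=[0.6,0,0,0,0,0,0,0,0,0,0,0])

```text
clock: 10.45
eef_pos: [0.4873, 0.0351, 0.1048]
tool_rot: [0.679, 0.734, -0.001, 0.001]
ft_force: [0.4, -6.5, 0.0]
grip_width: 0.0292
```

```bash
python3 - <<'E'
from h import *
to([0.4911,-0.0030,0.1040])
c=snap('wrist','w4.png');P=pts(c);z=P[...,2]
k=(z>0.116)&(z<0.127)
n,l,s,ct=cv2.connectedComponentsWithStats(k.astype(np.uint8))
for i in range(1,n):
    if s[i,4]>100: q=P[l==i]; print(ct[i].round(),s[i,4],q.mean(0).round(4),((q.max(0)+q.min(0))/2).round(4),np.ptp(q,axis=0).round(3))
E
```

```text
tool y yaw 0.0779 tilt z [ 4.e-04 -3.e-03 -1.e+00]
shift tool mm [-38.3   0.9   1. ] F [ 0.43 -6.46  0.03] grip 0.0291693743694745
[320. 221.] 5439 [0.4837 0.0883 0.121 ] [0.4839 0.0871 0.12  ] [0.031 0.031 0.008]
[604. 359.] 4861 [0.6033 0.0386 0.1214] [0.6034 0.0392 0.1215] [0.004 0.097 0.011]
[316. 341.] 5168 [0.4862 0.0391 0.1212] [0.4861 0.036  0.1215] [0.057 0.03  0.011]
```

View pics/w4.png

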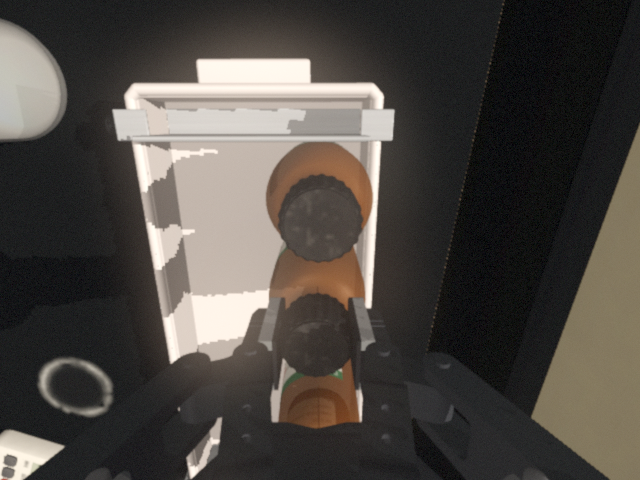

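>>> play_rows(plan=[0.8,0,0,0,0,0,0,0,0,0,0,0])

```text
clock: 10.75
eef_pos: [0.4874, 0.0353, 0.105]
tool_rot: [0.679, 0.734, -0.001, 0.002]
ft_force: [0.7, -8.6, -0.0]
grip_width: 0.0295
```

>>> play_rows(plan=[0.8,0,0,0,0,0,0,0,0,0,0,0])

```text
clock: 11.0
eef_pos: [0.4875, 0.0355, 0.1051]
tool_rot: [0.679, 0.734, -0.002, 0.002]
ft_force: [1.1, -9.0, 1.4]
grip_width: 0.0293
```

```bash
python3 - <<'E'
from h import *
to([0.4911,-0.0030,0.1040])
E
```

```text
tool y yaw 0.0771 tilt z [ 0.0013 -0.0057 -1.    ]
shift tool mm [-38.7   0.6   1.3] F [ 1.07 -9.03  1.37] grip 0.029318634235050194
```

Motion has stalled (0.2 mm moved for 0.8 mm commanded) while the force rose from 2.4 N to 9 N, so the left half has met its stop. I ease the load and let go.

>>> play_rows(plan=[-1.2,0,0,0,0,0,-1.2,0,0,0,0,0,0,0,0,0,0,0])

```text
clock: 11.38
eef_pos: [0.4873, 0.035, 0.1048]
tool_rot: [0.679, 0.734, -0.0, 0.001]
ft_force: [0.7, -4.8, 0.3]
grip_width: 0.0294
```

>>> play_rows(plan=[0,0,0,0,0,0,0,0,0,0,0,0,0,0,0,0,0,0,0,0,0,0,0,0], hand=60)

```text
clock: 11.88
eef_pos: [0.4872, 0.036, 0.1047]
tool_rot: [0.679, 0.735, 0.0, -0.0]
ft_force: [0.0, -0.2, 0.4]
grip_width: 0.0518
```

>>> play_rows(plan=[0,0,-15,0,0,0,0,0,-30,0,0,0,0,0,-30,0,0,0,0,0,-25,0,0,0,0,0,0,0,0,0,0,0,0,0,0,0])

```text
clock: 12.62
eef_pos: [0.4869, 0.0356, 0.2046]
tool_rot: [0.679, 0.734, -0.0, -0.0]
ft_force: [-0.3, 0.1, -0.2]
grip_width: 0.0519
```

```bash
cat > caps.py <<'E'
from h import *
import sys
ey=np.array([-0.0793,0.9968]);ex=np.array([0.9968,0.0793])
def caps(n,f):
    c=snap(n,f);P=pts(c);z=P[...,2]
    k=((z>0.116)&(z<0.127)&(P[...,0]<0.56)).astype(np.uint8)
    nn,l,s,ct=cv2.connectedComponentsWithStats(k)
    for i in range(1,nn):
        if s[i,4]>100:
            q=P[l==i]; m=((q.max(0)+q.min(0))/2)
            print(n,ct[i].round(),s[i,4],q.mean(0).round(4),m.round(4),np.ptp(q,axis=0).round(3),'tray x,s',(q.mean(0)[:2]@ex).round(4),(q.mean(0)[:2]@ey).round(4))
    k=(abs(z-0.0555)<0.004)&(P[...,0]<0.42)&(P[...,0]>0.39)
    for lo,hi in((0.08,0.14),(-0.18,-0.13)):
        j=k&(P[...,1]>lo)&(P[...,1]<hi)
        if j.any(): q=P[j][:,:2]@ey; print('divider s',q.mean().round(4),q.min().round(4),q.max().round(4),j.sum())
for n in sys.argv[2:]: caps(n,n+sys.argv[1]+'.png')
E
python3 caps.py 5 top wrist; python3 -c "
from h import *
to([0.4955,-0.0557,0.104])"
```

```text
top [318. 226.] 185 [0.4844 0.0844 0.1212] [0.4851 0.0845 0.1217] [0.028 0.03  0.01 ] tray x,s 0.4896 0.0457
top [169. 250.] 137 [0.4418 0.3754 0.1219] [0.4479 0.3862 0.1216] [0.065 0.049 0.011] tray x,s 0.4702 0.3391
divider s 0.0735 0.072 0.0748 22
wrist [320. 183.] 1789 [0.484  0.0868 0.1209] [0.484  0.0858 0.1198] [0.03  0.031 0.007] tray x,s 0.4893 0.0481
wrist [319. 259.] 1441 [0.4874 0.0353 0.1208] [0.4875 0.0339 0.1197] [0.03  0.031 0.007] tray x,s 0.4886 -0.0034
wrist [319. 368.] 1073 [ 0.4953 -0.0542  0.1206] [ 0.4956 -0.0558  0.1195] [0.031 0.029 0.007] tray x,s 0.4894 -0.0933
wrist [319. 417.] 653 [ 0.4989 -0.1031  0.1203] [ 0.4996 -0.1046  0.1195] [0.03  0.021 0.007] tray x,s 0.4892 -0.1423
divider s 0.0752 0.074 0.0763 154
tool y yaw 0.0788 tilt z [-2.1e-03 -1.0e-04 -1.0e+00]
shift tool mm [-91.8   2.1  99.7] F [ 0.18 -0.25  0.31] grip 0.051130254074432904
```

View pics/wrist5.png

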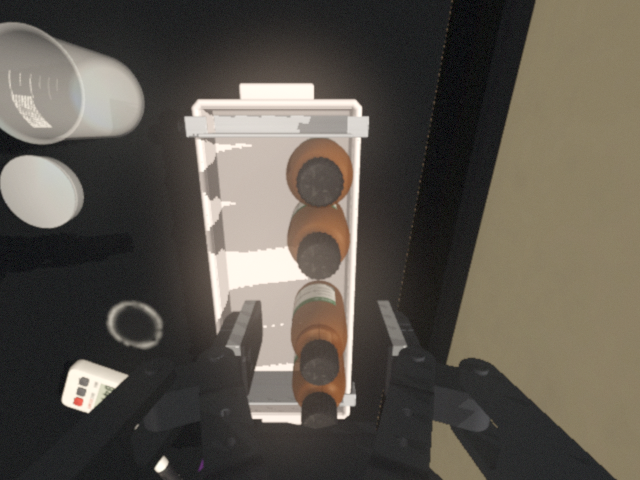

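Bottle 1 sits 27–28 mm from the left divider's centre line, which is contact, and bottle 2 touches it. Next is bottle 3, moving the other way.

>>> play_rows(plan=[-31,0.6,0,0,0,0,-31,0.6,0,0,0,0,-29.6,0.5,0,0,0,0,0,0,0,0,0,0,0,0,30,0,0,0,0,0,30,0,0,0,0,0,20,0,0,0,0,0,12,0,0,0,0,0,7.5,0,0,0,0,0,0,0,0,0,0,0,0,0,0,0])

```text
clock: 14.1
eef_pos: [0.4967, -0.0555, 0.1059]
tool_rot: [0.679, 0.734, 0.0, 0.001]
ft_force: [0.2, 0.3, -0.3]
grip_width: 0.051
```

```bash
python3 caps.py 6 wrist; python3 -c "
from h import *
to([0.4955,-0.0557,0.104])"
```

```text
wrist [312. 108.] 7246 [0.4874 0.034  0.121 ] [0.4874 0.0337 0.1201] [0.031 0.031 0.008] tray x,s 0.4885 -0.0047
wrist [315. 344.] 3791 [ 0.4951 -0.0543  0.1207] [ 0.4953 -0.0558  0.1196] [0.031 0.03  0.007] tray x,s 0.4893 -0.0934
wrist [241. 336.] 741 [ 0.4658 -0.0522  0.1217] [ 0.4637 -0.0573  0.1215] [0.015 0.022 0.011] tray x,s 0.4602 -0.0889
wrist [392. 336.] 744 [ 0.5254 -0.0474  0.1218] [ 0.5276 -0.0532  0.1215] [0.014 0.023 0.011] tray x,s 0.5199 -0.0889
wrist [315. 421.] 447 [ 0.4988 -0.0966  0.1185] [ 0.4988 -0.0972  0.1193] [0.022 0.007 0.007] tray x,s 0.4895 -0.1358
tool y yaw 0.0788 tilt z [ 1.6e-03 -1.0e-04 -1.0e+00]
shift tool mm [-0.  -1.3  2. ] F [ 0.02 -0.19  0.9 ] grip 0.05114677530626323
```

View pics/wrist6.png

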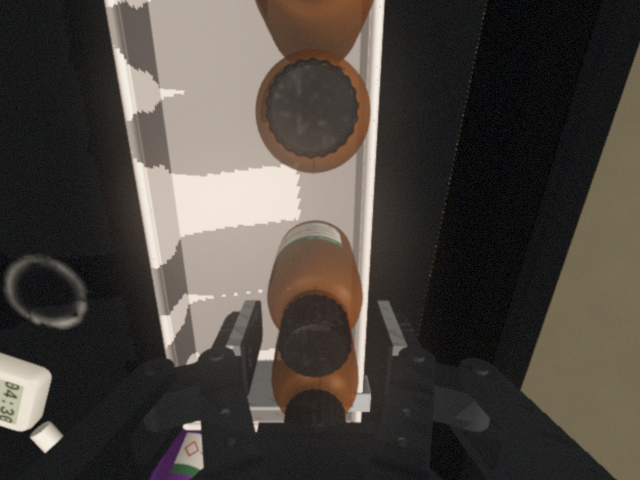

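>>> play_rows(plan=[0,-1.3,0.6,0,0,0,0,0,0,0,0,0])

```text
clock: 14.4
eef_pos: [0.4948, -0.0557, 0.1049]
tool_rot: [0.679, 0.734, 0.0, 0.0]
ft_force: [0.2, 0.1, 0.3]
grip_width: 0.051
```

>>> play_rows(plan=[0,0,0,0,0,0,0,0,0,0,0,0,0,0,0,0,0,0,0,0,0,0,0,0,0,0,0,0,0,0,0,0,0,0,0,0], hand=0)

```text
clock: 15.15
eef_pos: [0.4953, -0.0556, 0.1049]
tool_rot: [0.679, 0.734, 0.0, 0.0]
ft_force: [1.4, 0.4, 3.3]
grip_width: 0.0294
```

>>> play_rows(plan=[-1,0,-0.1,0,0,0,-1.5,0,0,0,0,0,-2,0,0,0,0,0,-1.5,0,0,0,0,0,-1,0,0,0,0,0,0,0,0,0,0,0])

```text
clock: 15.9
eef_pos: [0.4952, -0.061, 0.1052]
tool_rot: [0.678, 0.735, 0.001, -0.001]
ft_force: [0.3, 4.9, 8.1]
grip_width: 0.0293
```

Fz is growing as the bottle is pressed into the floor, so I ease upward slightly while sliding.

>>> play_rows(plan=[-1,0,-0.3,0,0,0,-1,0,0,0,0,0,0,0,0,0,0,0])

```text
clock: 16.27
eef_pos: [0.4951, -0.0635, 0.1051]
tool_rot: [0.679, 0.735, 0.001, -0.001]
ft_force: [0.0, 5.5, 6.5]
grip_width: 0.0295
```

>>> play_rows(plan=[-1,0,-0.2,0,0,0,-1,0,0,0,0,0,0,0,0,0,0,0])

```text
clock: 16.65
eef_pos: [0.495, -0.0659, 0.1051]
tool_rot: [0.679, 0.734, 0.0, -0.001]
ft_force: [-0.4, 4.6, 6.2]
grip_width: 0.0294
```

>>> play_rows(plan=[-1,0,0,0,0,0,0,0,0,0,0,0])

```text
clock: 16.9
eef_pos: [0.4951, -0.0675, 0.105]
tool_rot: [0.679, 0.734, -0.0, -0.001]
ft_force: [-1.4, 3.7, 4.1]
grip_width: 0.0293
```

>>> play_rows(plan=[-1,0,0,0,0,0,0,0,0,0,0,0])

```text
clock: 17.15
eef_pos: [0.4952, -0.0681, 0.1051]
tool_rot: [0.679, 0.734, 0.0, -0.001]
ft_force: [-0.8, 4.1, 5.8]
grip_width: 0.0292
```

>>> play_rows(plan=[-0.7,0,-0.1,0,0,0,0,0,0,0,0,0])

```text
clock: 17.4
eef_pos: [0.4953, -0.0695, 0.105]
tool_rot: [0.679, 0.734, -0.001, -0.0]
ft_force: [-0.7, 2.8, 3.3]
grip_width: 0.0295
```

>>> play_rows(plan=[-0.7,0,-0.1,0,0,0,0,0,0,0,0,0])

```text
clock: 17.65
eef_pos: [0.4954, -0.0703, 0.105]
tool_rot: [0.679, 0.734, -0.001, -0.0]
ft_force: [-0.4, 2.3, 1.5]
grip_width: 0.0293
```

>>> play_rows(plan=[-0.7,0,0,0,0,0,0,0,0,0,0,0])

```text
clock: 17.9
eef_pos: [0.4958, -0.0712, 0.105]
tool_rot: [0.679, 0.734, -0.001, 0.0]
ft_force: [0.4, 0.8, -2.2]
grip_width: 0.0295
```

>>> play_rows(plan=[-0.7,0,0,0,0,0,0,0,0,0,0,0])

```text
clock: 18.15
eef_pos: [0.496, -0.0717, 0.1052]
tool_rot: [0.679, 0.734, -0.0, 0.0]
ft_force: [-0.5, 1.3, -1.2]
grip_width: 0.0296
```

>>> play_rows(plan=[-0.6,0,0.2,0,0,0,0,0,0,0,0,0])

```text
clock: 18.4
eef_pos: [0.4962, -0.0719, 0.1053]
tool_rot: [0.679, 0.734, 0.0, -0.0]
ft_force: [-0.0, 2.4, -0.1]
grip_width: 0.0296
```

>>> play_rows(plan=[-0.6,0,0,0,0,0,0,0,0,0,0,0])

```text
clock: 18.65
eef_pos: [0.4962, -0.0721, 0.1054]
tool_rot: [0.679, 0.735, 0.0, -0.0]
ft_force: [-0.1, 3.9, 1.3]
grip_width: 0.0296
```

>>> play_rows(plan=[-0.6,0,0,0,0,0,0,0,0,0,0,0])

```text
clock: 18.9
eef_pos: [0.4962, -0.0722, 0.1054]
tool_rot: [0.678, 0.735, 0.001, -0.001]
ft_force: [-1.7, 5.7, 1.8]
grip_width: 0.0296
```

>>> play_rows(plan=[-0.6,0,0,0,0,0,0,0,0,0,0,0])

```text
clock: 19.15
eef_pos: [0.4962, -0.0723, 0.1055]
tool_rot: [0.678, 0.735, 0.001, -0.001]
ft_force: [-1.7, 6.8, 2.5]
grip_width: 0.0293
```

```bash
python3 caps.py 7 wrist side; python3 -c "
from h import *
to([0.4955,-0.0557,0.104])
c=cv2.imread('pics/side7.png');cv2.imwrite('pics/s7z.png',cv2.resize(c[190:340,280:430],None,fx=4,fy=4))"
```

```text
wrist [318.  51.] 8330 [0.4874 0.0333 0.121 ] [0.4874 0.0331 0.12  ] [0.031 0.03  0.008] tray x,s 0.4884 -0.0055
wrist [316. 343.] 5135 [ 0.4953 -0.0695  0.1214] [ 0.495  -0.073   0.1215] [0.057 0.03  0.011] tray x,s 0.4882 -0.1086
wrist [318. 420.] 564 [ 0.4993 -0.1118  0.1188] [ 0.4995 -0.1126  0.1192] [0.023 0.009 0.006] tray x,s 0.4889 -0.1511
side [62. 61.] 246 [-0.4327  2.7422  0.1211] [-0.4338  2.742   0.1215] [0.665 0.116 0.011] tray x,s -0.2139 2.7677
side [188. 134.] 114 [0.1758 0.9345 0.1217] [0.1746 0.9246 0.1215] [0.106 0.059 0.011] tray x,s 0.2494 0.9176
side [302. 179.] 102 [0.4445 0.3723 0.1213] [0.4479 0.3797 0.1216] [0.061 0.049 0.011] tray x,s 0.4726 0.3359
side [375. 247.] 179 [ 0.4969 -0.0789  0.1214] [ 0.4978 -0.0752  0.1215] [0.059 0.032 0.011] tray x,s 0.4891 -0.118
side [385. 258.] 114 [ 0.5016 -0.13    0.1207] [ 0.5023 -0.1268  0.1207] [0.031 0.034 0.009] tray x,s 0.4897 -0.1694
side [128. 271.] 328 [ 0.0059 -0.0485  0.1215] [ 0.003  -0.0337  0.1215] [0.12  0.062 0.011] tray x,s 0.002 -0.0488
divider s 0.0731 0.067 0.0794 27
divider s -0.1937 -0.1972 -0.1876 6
tool y yaw 0.0799 tilt z [ 3.0e-04  3.1e-03 -1.0e+00]
shift tool mm [16.6  0.6  1.5] F [-0.92  6.7   2.34] grip 0.029213665313931228
```

View pics/s7z.png

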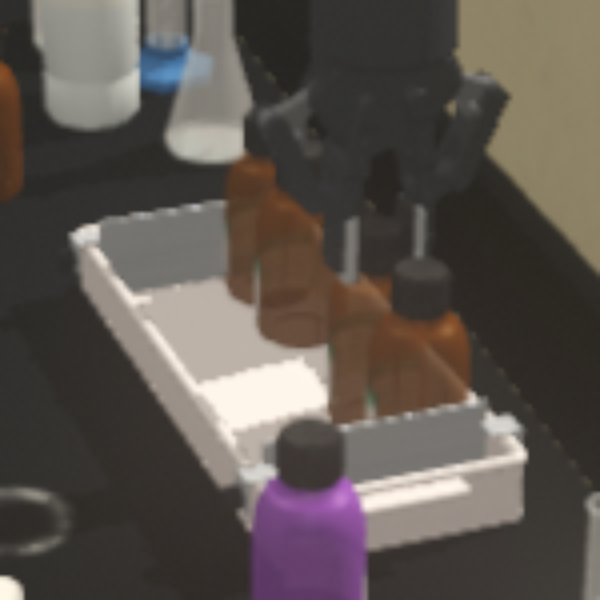

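>>> play_rows(plan=[-0.8,0,0,0,0,0,0,0,0,0,0,0])

```text
clock: 19.5
eef_pos: [0.4963, -0.0725, 0.1056]
tool_rot: [0.678, 0.735, 0.002, -0.001]
ft_force: [-0.9, 9.2, 3.3]
grip_width: 0.0292
```

>>> play_rows(plan=[-0.8,0,0,0,0,0,0,0,0,0,0,0])

```text
clock: 19.75
eef_pos: [0.4964, -0.0727, 0.1057]
tool_rot: [0.678, 0.735, 0.002, -0.002]
ft_force: [-0.6, 11.2, 4.7]
grip_width: 0.0291
```

>>> play_rows(plan=[1.2,0,0,0,0,0,1.2,0,0,0,0,0,0,0,0,0,0,0])

```text
clock: 20.12
eef_pos: [0.4963, -0.0722, 0.1054]
tool_rot: [0.678, 0.735, 0.001, -0.0]
ft_force: [-0.5, 6.2, 2.2]
grip_width: 0.0294
```

>>> play_rows(plan=[0,0,0,0,0,0,0,0,0,0,0,0,0,0,0,0,0,0,0,0,0,0,0,0], hand=60)

```text
clock: 20.62
eef_pos: [0.4962, -0.0733, 0.1052]
tool_rot: [0.679, 0.734, -0.0, 0.0]
ft_force: [-0.2, 0.8, 0.4]
grip_width: 0.0511
```

>>> play_rows(plan=[0,0,-15,0,0,0,0,0,-40,0,0,0,0,0,-40,0,0,0,0,0,-40,0,0,0,0,0,-30,0,0,0,0,0,0,0,0,0])

```text
clock: 21.38
eef_pos: [0.4979, -0.0733, 0.274]
tool_rot: [0.679, 0.734, 0.002, 0.003]
ft_force: [0.1, 0.1, -0.0]
grip_width: 0.0516
```

```bash
python3 caps.py 8 wrist; python3 -c "
from h import *
to([0.350,0.2810,0.27])"
```

```text
wrist [314.  19.] 1471 [0.4842 0.084  0.1209] [0.4841 0.0837 0.1199] [0.031 0.026 0.008] tray x,s 0.4893 0.0453
wrist [313.  95.] 1300 [0.4876 0.0335 0.121 ] [0.4876 0.0336 0.1201] [0.031 0.03  0.007] tray x,s 0.4887 -0.0052
wrist [314. 226.] 905 [ 0.4964 -0.0712  0.1209] [ 0.4963 -0.0722  0.1198] [0.03  0.03  0.007] tray x,s 0.4891 -0.1103
wrist [315. 280.] 774 [ 0.5007 -0.1228  0.1208] [ 0.501  -0.1239  0.1197] [0.03  0.029 0.007] tray x,s 0.4893 -0.1621
divider s 0.0747 0.0731 0.0769 194
divider s -0.1909 -0.1927 -0.1897 38
tool y yaw 0.0788 tilt z [ 3.6e-03 -6.0e-04 -1.0e+00]
shift tool mm [ 364.6 -118.5    1.1] F [-1.14  0.75  0.36] grip 0.05105791806646118
```

View pics/wrist8.png

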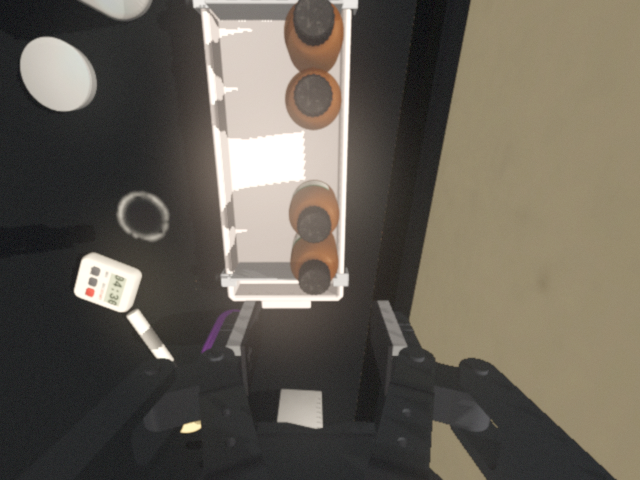

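```bash
cat > caps2.py <<'E'
from h import *
import sys
ey=np.array([-0.0793,0.9968]);ex=np.array([0.9968,0.0793])
n,f=sys.argv[1:3]
c=snap(n,f);P=pts(c);z=P[...,2]
k=((z>0.112)&(z<0.127)&(P[...,0]<0.53)&(P[...,0]>0.45)&(abs(P[...,1])<0.2)).astype(np.uint8)
nn,l,s,ct=cv2.connectedComponentsWithStats(k)
for i in range(1,nn):
    if s[i,4]>80:
        q=P[l==i]; t=np.percentile(q[:,2],70); q=q[abs(q[:,2]-t)<0.0015]
        (a,b),r=cv2.minEnclosingCircle((q[:,:2]*1000).astype(np.float32)); m=np.array([a,b])/1000
        print(ct[i].round(),len(q),t.round(4),m.round(4),'r',round(r,1),'tray x,s',(m@ex).round(4),(m@ey).round(4))
E
python3 caps2.py top top9.png;python3 caps2.py wrist w9.png
```

```text
[397. 219.] 102 0.1221 [ 0.4966 -0.0734] r 14.8 tray x,s 0.4891 -0.1125
[344. 224.] 104 0.1223 [0.4888 0.032 ] r 14.0 tray x,s 0.4898 -0.0069
[318. 226.] 101 0.1221 [0.4846 0.0847] r 14.7 tray x,s 0.4898 0.046
[318.  20.] 1183 0.1217 [0.4841 0.0853] r 14.5 tray x,s 0.4893 0.0466
[317.  96.] 1084 0.1216 [0.4873 0.0334] r 14.5 tray x,s 0.4884 -0.0054
[317. 228.] 742 0.1216 [ 0.4966 -0.0721] r 14.2 tray x,s 0.4893 -0.1112
[318. 282.] 636 0.1215 [ 0.5011 -0.1242] r 14.6 tray x,s 0.4897 -0.1635
```

View pics/top9.png

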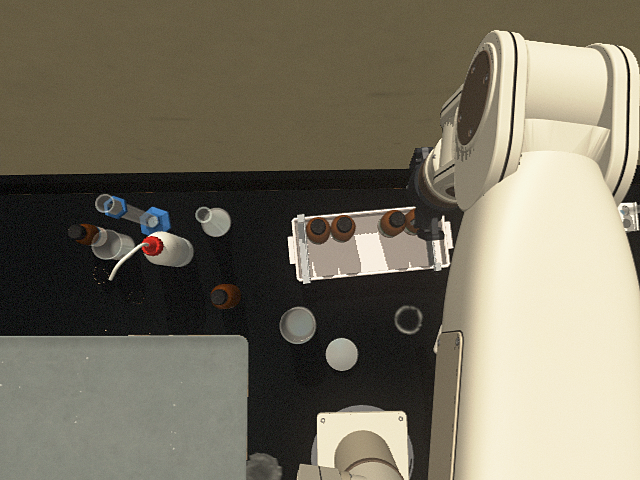

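>>> play_rows(plan=[45,-15,0,0,0,0,45,-15,0,0,0,0,45,-15,0,0,0,0,45,-15,0,0,0,0,45,-15,0,0,0,0,45,-15,0,0,0,0,45,-14,0,0,0,0,49.6,-14.5,0,0,0,0,0,0,0,0,0,0,0,0,0,0,0,0])

```text
clock: 22.78
eef_pos: [0.3487, 0.2806, 0.2691]
tool_rot: [0.678, 0.735, -0.001, 0.0]
ft_force: [0.7, -0.2, 0.5]
grip_width: 0.051
```

```bash
python3 - <<'E'
from h import *
c=snap('wrist','w10.png');P=pts(c);z=P[...,2]
k=((z>0.105)&(z<0.120)&(P[...,0]<0.4)&(P[...,1]>0.2)&(P[...,1]<0.34)).astype(np.uint8)
nn,l,s,ct=cv2.connectedComponentsWithStats(k)
for i in range(1,nn):
    if s[i,4]>80:
        q=P[l==i]; t=np.percentile(q[:,2],70); q=q[abs(q[:,2]-t)<0.0015]
        (a,b),r=cv2.minEnclosingCircle((q[:,:2]*1000).astype(np.float32)); print(ct[i].round(),len(q),t,a,b,r)
to([0.35,0.281,0.098])
E
```

```text
[318. 223.] 734 0.11545983849820533 349.0638732910156 284.1395568847656 14.55988883972168
tool y yaw 0.0782 tilt z [-0.0015 -0.0017 -1.    ]
shift tool mm [  0.9   1.2 171.3] F [ 0.43  0.22 -0.42] grip 0.05146573778171413
```

View pics/w10.png

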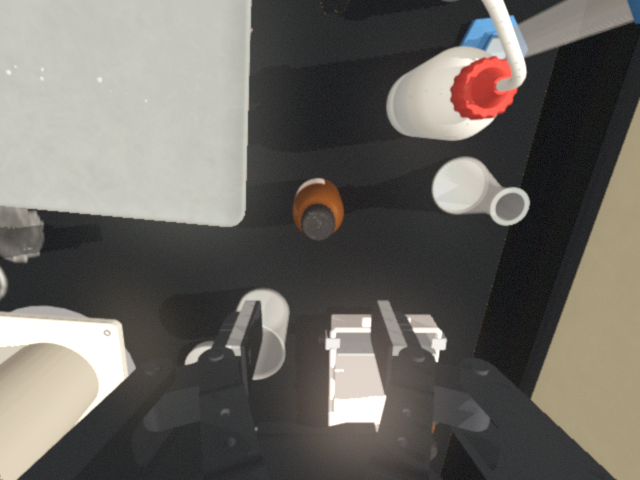

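>>> play_rows(plan=[2.6,0.6,20,0,0,0,0,0,35,0,0,0,0,0,35,0,0,0,0,0,35,0,0,0,0,0,25,0,0,0,0,0,12,0,0,0,0,0,7,0,0,0,0,0,0,0,0,0,0,0,0,0,0,0])

```text
clock: 23.95
eef_pos: [0.3503, 0.2842, 0.1021]
tool_rot: [0.679, 0.734, 0.001, 0.0]
ft_force: [-0.8, 0.8, 0.6]
grip_width: 0.0513
```

```bash
python3 - <<'E'
from h import *
c=snap('wrist','w11.png');P=pts(c);z=P[...,2]
k=((z>0.105)&(z<0.120)&(P[...,0]<0.4)&(P[...,1]>0.2)&(P[...,1]<0.34)).astype(np.uint8)
nn,l,s,ct=cv2.connectedComponentsWithStats(k)
for i in range(1,nn):
    if s[i,4]>80:
        q=P[l==i]; t=np.percentile(q[:,2],70); q=q[abs(q[:,2]-t)<0.0015]
        (a,b),r=cv2.minEnclosingCircle((q[:,:2]*1000).astype(np.float32)); print(ct[i].round(),len(q),t,a,b,r)
to([0.35,0.281,0.098])
E
```

```text
[314. 336.] 3037 0.11535133660174472 348.79937744140625 284.29803466796875 14.744368553161621
[244. 329.] 193 0.11586843769874404 320.4641418457031 282.3839416503906 11.866704940795898
[389. 329.] 192 0.11590354682336063 378.98968505859375 286.7648010253906 11.819241523742676
tool y yaw 0.0788 tilt z [ 0.0015  0.0012 -1.    ]
shift tool mm [-3.2 -0.6  4.1] F [ 0.79  0.35 -0.76] grip 0.05112453575583905
```

View pics/w11.png

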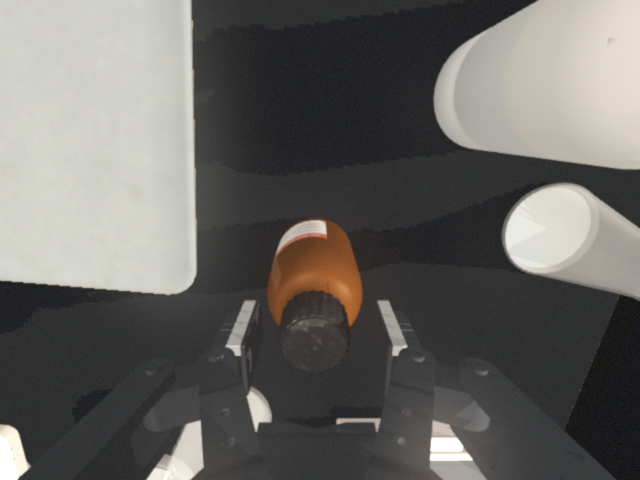

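The wrist view shows the red label edge (315,235) on the bottle between the fingers, with its cap at (315,335). I correct by 1 mm and grip.

>>> play_rows(plan=[0,-1,2,0,0,0,0,0,0,0,0,0])

```text
clock: 24.25
eef_pos: [0.3486, 0.2838, 0.0993]
tool_rot: [0.679, 0.735, 0.0, -0.0]
ft_force: [0.6, -0.1, 0.3]
grip_width: 0.0513
```

>>> play_rows(plan=[0,0,0,0,0,0,0,0,0,0,0,0,0,0,0,0,0,0,0,0,0,0,0,0,0,0,0,0,0,0,0,0,0,0,0,0], hand=0)

```text
clock: 25.0
eef_pos: [0.3491, 0.2839, 0.0995]
tool_rot: [0.679, 0.734, 0.0, 0.0]
ft_force: [0.2, 0.4, 3.7]
grip_width: 0.0293
```

>>> play_rows(plan=[0,0,-5,0,0,0,0,0,-20,0,0,0,0,0,-40,0,0,0,0,0,-40,0,0,0,0,0,-30,0,0,0,0,0,-10,0,0,0,0,0,0,0,0,0,0,0,0,0,0,0])

```text
clock: 26.0
eef_pos: [0.3479, 0.283, 0.2425]
tool_rot: [0.679, 0.734, -0.002, -0.0]
ft_force: [0.1, -0.1, -1.6]
grip_width: 0.0293
```

```bash
python3 - <<'E'
from h import *
c=snap('wrist','w12.png');c=snap('side','s12.png')
cv2.imwrite('pics/s12z.png',cv2.resize(c['frame'][100:300,180:380],None,fx=3,fy=3))
ey=np.array([-0.0793,0.9968]);ex=np.array([0.9968,0.0793])
# target: s mid gap, tray x row(0.4890)-63mm
for s in(-0.0585,):
    p=ex*(0.4895-0.063)+ey*s; print(p); to([p[0],p[1],0.25])
E
```

```text
[ 0.42977425 -0.02449135]
tool y yaw 0.0788 tilt z [-0.0024 -0.002  -1.    ]
shift tool mm [-313.1   57.3   -6.9] F [-1.18 -1.05 -2.04] grip 0.029239365529538205
```

View pics/w12.png

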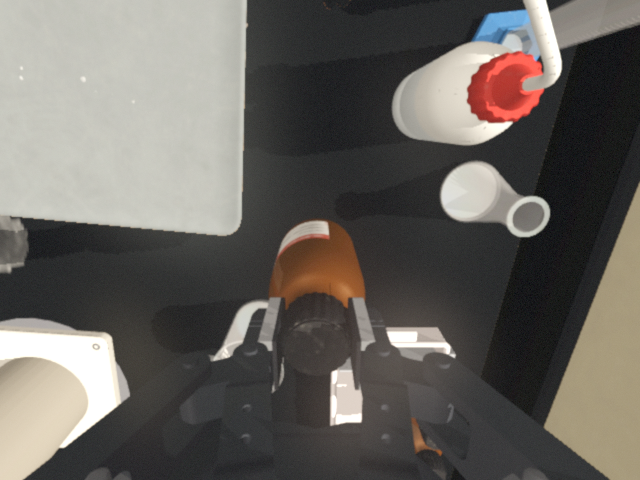

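View pics/s12z.png

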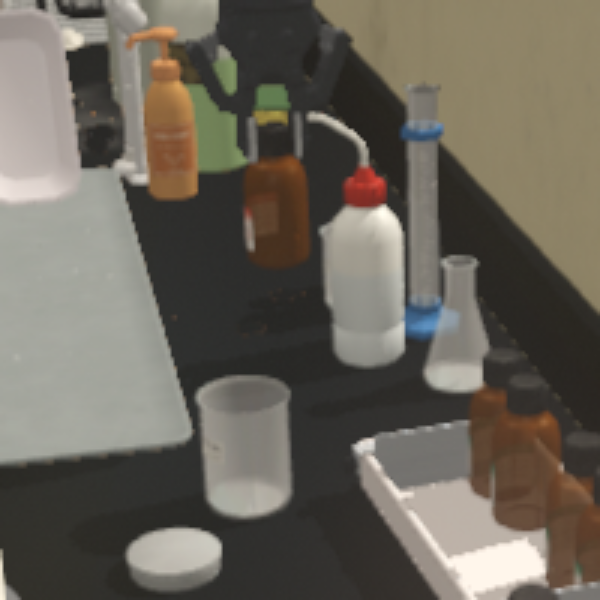

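The side view shows the bottle hanging upright with its red-edged label visible at (250,230). I carry it to just in front of the gap.

>>> play_rows(plan=[-20,3,0,0,0,0,-35,7,0,0,0,0,-40,7,0,0,0,0,-40,7,0,0,0,0,-40,7,0,0,0,0,-40,7,0,0,0,0,-40,7,0,0,0,0,-35,7,0,0,0,0,-23.5,5.3,0,0,0,0,0,0,0,0,0,0,0,0,0,0,0,0])

```text
clock: 27.48
eef_pos: [0.43, -0.0239, 0.2436]
tool_rot: [0.679, 0.734, -0.0, -0.001]
ft_force: [-1.3, -0.1, -1.1]
grip_width: 0.0296
```

```bash
python3 caps2.py wrist w13.png;python3 caps2.py top top13.png; python3 - <<'E'
from h import *
ey=np.array([-0.0793,0.9968]);ex=np.array([0.9968,0.0793])
o=bot.get_obs()['eef_pos'];print('tcp tray',o[:2]@ex,o[:2]@ey,o[2])
p=ex*(0.4895-0.063)+ey*-0.0587; to([p[0],p[1],0.1055])
E
```

```text
[407.  95.] 1327 0.1216 [0.4838 0.0858] r 14.5 tray x,s 0.489 0.0471
[400. 171.] 1080 0.1216 [0.4872 0.0339] r 14.5 tray x,s 0.4884 -0.0048
[390. 297.] 749 0.1214 [ 0.4962 -0.0721] r 14.4 tray x,s 0.4889 -0.1112
[397. 343.] 85 0.1209 [ 0.5076 -0.118 ] r 10.4 tray x,s 0.4966 -0.1579
[344. 224.] 107 0.1223 [0.488  0.0324] r 14.1 tray x,s 0.489 -0.0064
[317. 226.] 105 0.1221 [0.4843 0.0845] r 14.5 tray x,s 0.4894 0.0458
tcp tray 0.4268726833898395 -0.057572244388832246 0.24389729226425202
tool y yaw 0.08 tilt z [-9.e-04  3.e-04 -1.e+00]
shift tool mm [ -1.2  -0.3 138.4] F [ 0.5  -0.54 -0.97] grip 0.029270436016505964
```

View pics/w13.png

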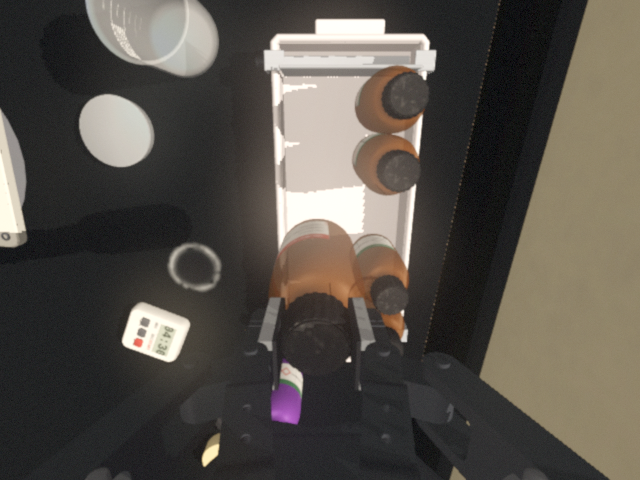

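>>> play_rows(plan=[-1,0,15,0,0,0,0,0,30,0,0,0,0,0,30,0,0,0,0,0,25,0,0,0,0,0,18,0,0,0,0,0,8,0,0,0,0,0,0,0,0,0,0,0,0,0,0,0])

```text
clock: 28.58
eef_pos: [0.4313, -0.0251, 0.119]
tool_rot: [0.679, 0.735, 0.001, 0.001]
ft_force: [0.2, 0.1, -1.2]
grip_width: 0.0293
```

```bash
cat > caps3.py <<'E'
from h import *
import sys
ey=np.array([-0.0793,0.9968]);ex=np.array([0.9968,0.0793])
n,f,hi=sys.argv[1:4]; hi=float(hi)
c=snap(n,f);P=pts(c);z=P[...,2]
S=P[...,:2]@ey; X=P[...,:2]@ex
o=bot.get_obs()['eef_pos'];print('tcp tray',(o[:2]@ex).round(4),(o[:2]@ey).round(4),o[2].round(4))
def circ(k,h,lab):
    k=k&(abs(z-h)<0.0025)
    nn,l,s,ct=cv2.connectedComponentsWithStats(k.astype(np.uint8))
    for i in range(1,nn):
        if s[i,4]>100:
            q=P[l==i]; (a,b),r=cv2.minEnclosingCircle((q[:,:2]*1000).astype(np.float32)); m=np.array([a,b])/1000
            print(lab,ct[i].round(),s[i,4],'h',np.median(q[:,2]).round(4),'r',round(r,1),'X,s',(m@ex).round(4),(m@ey).round(4))
box=(abs(z-0.1)<0.05)&(abs(S+0.06)<0.15)
circ(box&(X>0.470)&(X<0.51),0.1215,'row')
t=o[:2]
circ(box&(np.hypot(P[...,0]-t[0],P[...,1]-t[1])<0.018),hi,'held')
E
python3 caps3.py wrist w14.png 0.133; python3 caps3.py side s14.png 0.133; python3 -c "
import cv2
c=cv2.imread('pics/s14.png');cv2.imwrite('pics/s14z.png',cv2.resize(c[190:340,260:430],None,fx=4,fy=4))"
```

```text
tcp tray 0.428 -0.0593 0.1191
row [497.  57.] 6238 h 0.1212 r 15.1 X,s 0.4886 0.0471
row [472. 207.] 4140 h 0.1212 r 15.2 X,s 0.4883 -0.0043
row [419. 429.] 134 h 0.1211 r 8.4 X,s 0.4798 -0.1176
held [316. 342.] 3518 h 0.1345 r 18.0 X,s 0.4279 -0.0591
tcp tray 0.4279 -0.0594 0.119
```

View pics/w14.png

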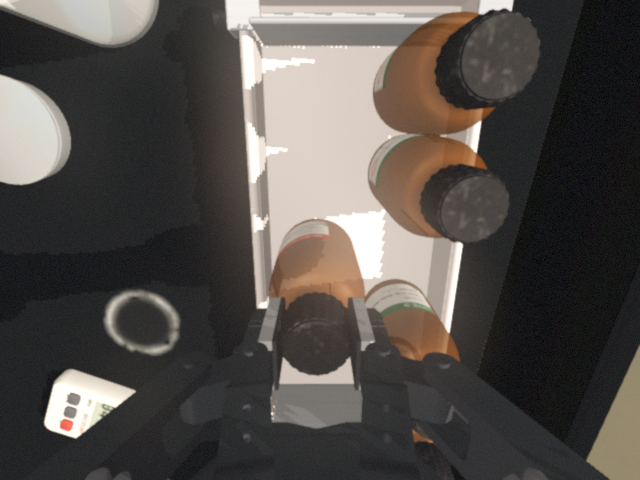

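View pics/s14z.png

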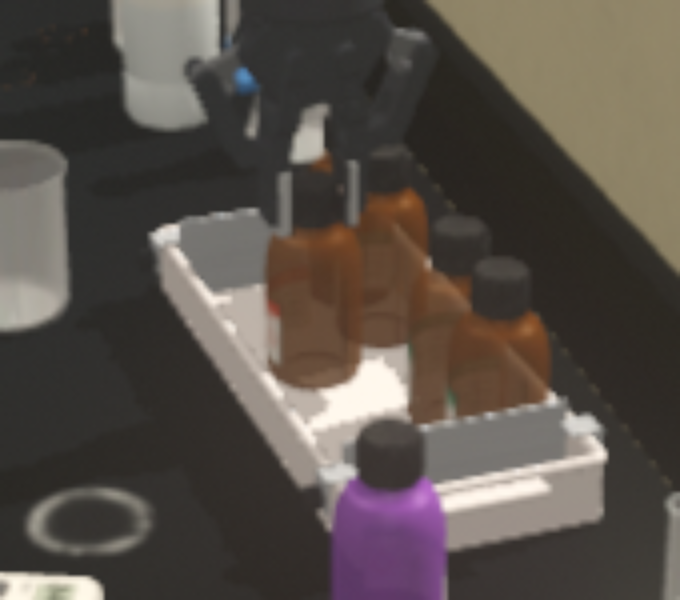

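>>> play_rows(plan=[0.5,0,5,0,0,0,0,0,4,0,0,0,0,0,2,0,0,0,0,0,1,0,0,0,0,0,0,0,0,0,0,0,0,0,0,0])

```text
clock: 29.42
eef_pos: [0.4307, -0.0248, 0.1063]
tool_rot: [0.679, 0.734, 0.0, 0.0]
ft_force: [0.3, -0.4, -2.6]
grip_width: 0.0293
```

>>> play_rows(plan=[0,0,0.7,0,0,0,0,0,0,0,0,0])

```text
clock: 29.68
eef_pos: [0.4307, -0.0248, 0.1056]
tool_rot: [0.679, 0.734, 0.0, 0.0]
ft_force: [0.4, 0.6, -2.6]
grip_width: 0.0294
```

>>> play_rows(plan=[0,0,0.6,0,0,0,0,0,0,0,0,0])

```text
clock: 29.92
eef_pos: [0.4309, -0.0248, 0.1055]
tool_rot: [0.679, 0.734, 0.0, 0.0]
ft_force: [-1.2, -0.8, 5.1]
grip_width: 0.0293
```

The bottle is on the floor (Fz went from −2.6 N to +5 N). I ease off 0.3 mm and slide it back.

>>> play_rows(plan=[0,2,-0.3,0,0,0,0,3,0,0,0,0,0,4,0,0,0,0,0,4,0,0,0,0,0,4,0,0,0,0,0,3,0,0,0,0,0,2,0,0,0,0,0,0,0,0,0,0])

```text
clock: 30.92
eef_pos: [0.4401, -0.024, 0.106]
tool_rot: [0.679, 0.734, -0.009, -0.008]
ft_force: [-29.4, -2.9, 44.1]
grip_width: 0.0298
```

>>> play_rows(plan=[0,2,0,0,0,0,0,3,0,0,0,0,0,3,0,0,0,0,0,3,0,0,0,0,0,3,0,0,0,0,0,2,0,0,0,0,0,0,0,0,0,0])

```text
clock: 31.8
eef_pos: [0.4668, -0.0219, 0.1053]
tool_rot: [0.679, 0.734, -0.002, -0.001]
ft_force: [-7.8, -1.2, 10.5]
grip_width: 0.0294
```

```bash
python3 caps3.py wrist w15.png 0.1215; python3 caps3.py top top15.png 0.1215;  python3 -c "
from h import *
to([0.43,0,0.1055])"
```

```text
tcp tray 0.4636 -0.0589 0.1053
row [402.  50.] 7834 h 0.1212 r 15.0 X,s 0.4889 0.0472
row [388. 216.] 5010 h 0.1212 r 15.0 X,s 0.4884 -0.0048
row [345. 344.] 945 h 0.1218 r 13.6 X,s 0.4757 -0.0581
row [381. 335.] 108 h 0.1216 r 3.0 X,s 0.4883 -0.0518
held [317. 346.] 3710 h 0.1224 r 17.9 X,s 0.4631 -0.0582
tcp tray 0.4635 -0.0589 0.1053
row [344. 224.] 153 h 0.1216 r 14.9 X,s 0.4889 -0.0071
row [318. 226.] 159 h 0.1214 r 15.2 X,s 0.4899 0.0457
tool y yaw 0.0788 tilt z [-4.1e-03 -6.0e-04 -1.0e+00]
shift tool mm [ 24.8 -34.9  -0.1] F [-7.33 -0.65 11.16] grip 0.029378934959874897
```

View pics/w15.png

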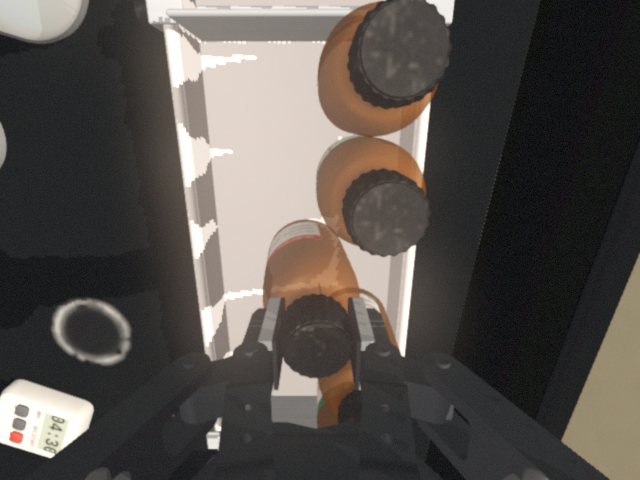

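The slide jammed partway: forces reached 29 N in x and 44 N in z while the bottle stuck, then it came free. I unload vertically and continue more gently.

>>> play_rows(plan=[0,0,-0.4,0,0,0,0,0,0,0,0,0])

```text
clock: 32.15
eef_pos: [0.467, -0.0219, 0.1053]
tool_rot: [0.679, 0.734, -0.001, -0.001]
ft_force: [-5.0, -0.3, 7.0]
grip_width: 0.0294
```

>>> play_rows(plan=[0,1,-0.2,0,0,0,0,0,0,0,0,0])

```text
clock: 32.4
eef_pos: [0.4698, -0.0216, 0.1053]
tool_rot: [0.679, 0.734, -0.0, -0.0]
ft_force: [-0.4, -0.7, -1.6]
grip_width: 0.0293
```

>>> play_rows(plan=[0,1,0,0,0,0,0,1,0,0,0,0,0,0,0,0,0,0])

```text
clock: 32.78
eef_pos: [0.4718, -0.0215, 0.1057]
tool_rot: [0.679, 0.734, 0.0, 0.0]
ft_force: [0.5, -0.4, -1.8]
grip_width: 0.0293
```

>>> play_rows(plan=[0,1,0,0,0,0,0,1,0,0,0,0,0,0,0,0,0,0])

```text
clock: 33.15
eef_pos: [0.4736, -0.0214, 0.1058]
tool_rot: [0.679, 0.734, 0.0, 0.0]
ft_force: [-0.8, 0.5, -2.4]
grip_width: 0.0292
```

>>> play_rows(plan=[0,1,0.4,0,0,0,0,0,0,0,0,0])

```text
clock: 33.4
eef_pos: [0.4745, -0.0213, 0.1054]
tool_rot: [0.679, 0.734, 0.0, 0.0]
ft_force: [0.6, 0.3, -2.7]
grip_width: 0.029
```

>>> play_rows(plan=[0,1,0,0,0,0,0,1,0,0,0,0,0,0,0,0,0,0])

```text
clock: 33.78
eef_pos: [0.4766, -0.0211, 0.1054]
tool_rot: [0.679, 0.734, 0.0, 0.0]
ft_force: [0.3, -0.2, -2.5]
grip_width: 0.0296
```

>>> play_rows(plan=[0,1,0,0,0,0,0,1,0,0,0,0,0,0,0,0,0,0])

```text
clock: 34.15
eef_pos: [0.4786, -0.021, 0.1054]
tool_rot: [0.679, 0.734, 0.0, 0.0]
ft_force: [0.7, -0.2, -2.3]
grip_width: 0.0293
```

```bash
python3 caps3.py wrist w16.png 0.1215; python3 caps3.py top top16.png 0.1215;  python3 -c "
from h import *
to([0.43,0,0.1055])"
```

```text
tcp tray 0.4753 -0.0589 0.1054
row [364.  50.] 7773 h 0.1212 r 15.1 X,s 0.4889 0.047
row [355. 216.] 4984 h 0.1212 r 15.0 X,s 0.4884 -0.0048
row [328. 345.] 2770 h 0.1224 r 17.8 X,s 0.4811 -0.0577
row [380. 334.] 110 h 0.1216 r 2.9 X,s 0.5001 -0.0521
row [342. 421.] 126 h 0.1197 r 8.7 X,s 0.4861 -0.1001
held [317. 345.] 3706 h 0.1225 r 17.9 X,s 0.4754 -0.0589
tcp tray 0.4752 -0.0589 0.1054
row [344. 224.] 153 h 0.1216 r 14.8 X,s 0.4894 -0.007
row [317. 226.] 157 h 0.1214 r 14.9 X,s 0.49 0.0459
tool y yaw 0.0788 tilt z [ 0. -0. -1.]
shift tool mm [ 24.8 -46.6  -0.1] F [ 0.1  -0.44 -1.73] grip 0.02913197965379651
```

View pics/w16.png

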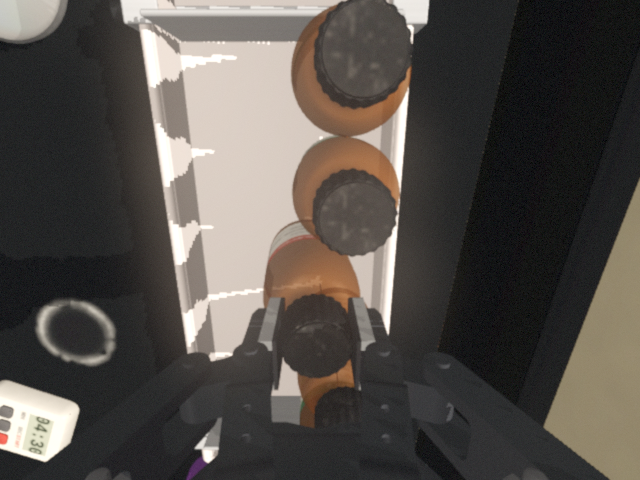

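The bottle is hanging a fraction of a millimetre clear of the floor (Fz equals its weight), so I lower it back down before sliding further.

>>> play_rows(plan=[0,0,0.3,0,0,0,0,0,0,0,0,0])

```text
clock: 34.5
eef_pos: [0.4785, -0.021, 0.1053]
tool_rot: [0.679, 0.734, 0.0, 0.0]
ft_force: [-0.5, -0.9, -0.1]
grip_width: 0.0293
```

>>> play_rows(plan=[0,0,0.2,0,0,0,0,0,0,0,0,0])

```text
clock: 34.75
eef_pos: [0.4785, -0.0211, 0.1052]
tool_rot: [0.679, 0.734, 0.0, 0.0]
ft_force: [-1.6, -1.3, 2.0]
grip_width: 0.0295
```

>>> play_rows(plan=[0,1,-0.1,0,0,0,0,1,0,0,0,0,0,0,0,0,0,0])

```text
clock: 35.12
eef_pos: [0.4791, -0.021, 0.1052]
tool_rot: [0.679, 0.734, -0.001, -0.001]
ft_force: [-4.9, -0.4, 8.4]
grip_width: 0.03
```

>>> play_rows(plan=[0,1,0,0,0,0,0,1,0,0,0,0,0,0,0,0,0,0])

```text
clock: 35.5
eef_pos: [0.4798, -0.0209, 0.1053]
tool_rot: [0.679, 0.734, -0.002, -0.002]
ft_force: [-8.5, -0.3, 11.4]
grip_width: 0.0294
```

>>> play_rows(plan=[0,1,-0.1,0,0,0,0,1,0,0,0,0,0,0,0,0,0,0])

```text
clock: 35.88
eef_pos: [0.4804, -0.0208, 0.1053]
tool_rot: [0.679, 0.734, -0.003, -0.003]
ft_force: [-10.8, -1.1, 15.2]
grip_width: 0.0296
```

>>> play_rows(plan=[0,1,0,0,0,0,0,1,0,0,0,0,0,0,0,0,0,0])

```text
clock: 36.25
eef_pos: [0.4811, -0.0208, 0.1054]
tool_rot: [0.679, 0.734, -0.004, -0.003]
ft_force: [-13.7, -0.6, 19.0]
grip_width: 0.0296
```

>>> play_rows(plan=[0,0,-0.3,0,0,0,0,0,0,0,0,0])

```text
clock: 36.5
eef_pos: [0.4862, -0.0204, 0.1053]
tool_rot: [0.679, 0.734, -0.0, -0.0]
ft_force: [-2.9, -0.1, 3.4]
grip_width: 0.0294
```

>>> play_rows(plan=[0,0,-0.2,0,0,0,0,0,0,0,0,0])

```text
clock: 36.75
eef_pos: [0.4867, -0.0203, 0.1053]
tool_rot: [0.679, 0.734, 0.0, 0.0]
ft_force: [-1.1, 0.4, -1.1]
grip_width: 0.0297
```

>>> play_rows(plan=[0,1,0,0,0,0,0,0,0,0,0,0])

```text
clock: 37.0
eef_pos: [0.4878, -0.0203, 0.1054]
tool_rot: [0.679, 0.734, 0.0, 0.0]
ft_force: [0.5, -0.1, -2.9]
grip_width: 0.0297
```

>>> play_rows(plan=[0,1,0,0,0,0,0,0,0,0,0,0])

```text
clock: 37.25
eef_pos: [0.4886, -0.0202, 0.1056]
tool_rot: [0.679, 0.734, 0.0, 0.0]
ft_force: [-0.4, 0.0, -2.2]
grip_width: 0.0295
```

>>> play_rows(plan=[0,1,0,0,0,0,0,0,0,0,0,0])

```text
clock: 37.5
eef_pos: [0.4895, -0.0201, 0.1056]
tool_rot: [0.679, 0.734, 0.0, 0.0]
ft_force: [-0.5, 0.2, -2.2]
grip_width: 0.0292
```

>>> play_rows(plan=[0,1,0,0,0,0,0,0,0,0,0,0])

```text
clock: 37.75
eef_pos: [0.4905, -0.02, 0.1056]
tool_rot: [0.679, 0.734, 0.0, 0.0]
ft_force: [0.1, 0.0, -2.0]
grip_width: 0.0292
```

>>> play_rows(plan=[0,0.5,0.3,0,0,0,0,0,0,0,0,0])

```text
clock: 38.0
eef_pos: [0.4908, -0.02, 0.1054]
tool_rot: [0.679, 0.734, -0.0, -0.0]
ft_force: [-0.2, 0.3, -0.1]
grip_width: 0.0292
```

>>> play_rows(plan=[0,0.5,0,0,0,0,0,0,0,0,0,0])

```text
clock: 38.25
eef_pos: [0.4913, -0.02, 0.1053]
tool_rot: [0.679, 0.734, -0.0, -0.0]
ft_force: [-0.8, 1.0, -0.7]
grip_width: 0.0297
```

>>> play_rows(plan=[0,0.5,0,0,0,0,0,0,0,0,0,0])

```text
clock: 38.5
eef_pos: [0.4919, -0.02, 0.1053]
tool_rot: [0.679, 0.734, -0.0, 0.0]
ft_force: [-0.8, 0.2, -1.1]
grip_width: 0.0297
```

```bash
python3 caps3.py wrist w17.png 0.1215; python3 caps3.py top top17.png 0.1215;  python3 -c "
from h import *
to([0.43,0,0.1055])"
```

```text
tcp tray 0.4887 -0.0589 0.1053
row [320.  50.] 7816 h 0.1212 r 15.0 X,s 0.4892 0.0471
row [318. 216.] 4989 h 0.1212 r 15.0 X,s 0.4886 -0.0048
row [318. 345.] 3905 h 0.1224 r 20.9 X,s 0.4897 -0.0552
row [318. 423.] 270 h 0.1202 r 8.5 X,s 0.4892 -0.0992
held [317. 346.] 3722 h 0.1225 r 17.9 X,s 0.4887 -0.0588
tcp tray 0.4887 -0.0589 0.1053
row [344. 224.] 155 h 0.1216 r 14.8 X,s 0.4893 -0.007
row [318. 226.] 161 h 0.1215 r 15.1 X,s 0.4899 0.0456
tool y yaw 0.0788 tilt z [ 0. -0. -1.]
shift tool mm [ 24.8 -60.1  -0.2] F [-0.58 -1.02 -1.51] grip 0.02957084018834232
```

View pics/w17.png

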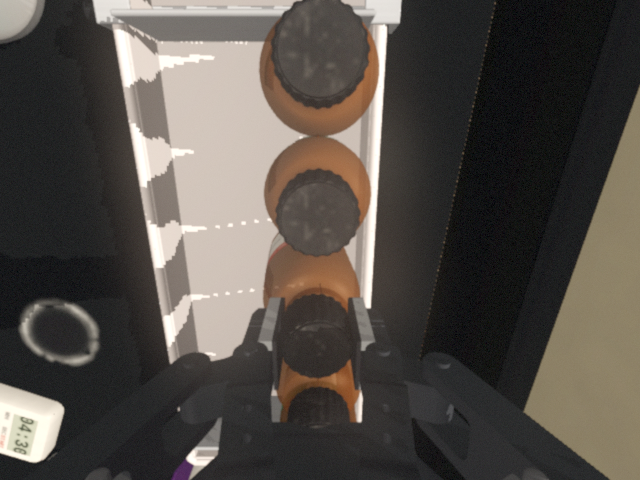

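Now aligned with its neighbours. I continue in 0.4 mm steps until the back wall is felt.

>>> play_rows(plan=[0,0.4,0,0,0,0,0,0,0,0,0,0])

```text
clock: 38.85
eef_pos: [0.4923, -0.0199, 0.1053]
tool_rot: [0.679, 0.734, -0.0, -0.0]
ft_force: [-1.0, -0.3, -0.2]
grip_width: 0.0295
```

>>> play_rows(plan=[0,0.4,0,0,0,0,0,0,0,0,0,0])

```text
clock: 39.1
eef_pos: [0.4927, -0.0199, 0.1053]
tool_rot: [0.679, 0.734, 0.0, 0.0]
ft_force: [-0.9, 0.4, -0.6]
grip_width: 0.0295
```

>>> play_rows(plan=[0,0.4,0,0,0,0,0,0,0,0,0,0])

```text
clock: 39.35
eef_pos: [0.4931, -0.0199, 0.1053]
tool_rot: [0.679, 0.734, 0.0, 0.0]
ft_force: [-0.4, -0.7, 0.2]
grip_width: 0.0297
```

>>> play_rows(plan=[0,0.4,0,0,0,0,0,0,0,0,0,0])

```text
clock: 39.6
eef_pos: [0.4935, -0.0198, 0.1053]
tool_rot: [0.679, 0.734, 0.0, 0.0]
ft_force: [-0.0, 0.1, -0.4]
grip_width: 0.0295
```

>>> play_rows(plan=[0,0.4,0,0,0,0,0,0,0,0,0,0])

```text
clock: 39.85
eef_pos: [0.494, -0.0198, 0.1053]
tool_rot: [0.679, 0.734, 0.0, 0.0]
ft_force: [-0.9, -0.2, 0.6]
grip_width: 0.0294
```

>>> play_rows(plan=[0,0.4,0,0,0,0,0,0,0,0,0,0])

```text
clock: 40.1
eef_pos: [0.4943, -0.0197, 0.1053]
tool_rot: [0.679, 0.734, 0.0, 0.0]
ft_force: [-1.3, 0.7, -0.4]
grip_width: 0.0292
```

>>> play_rows(plan=[0,0.4,0,0,0,0,0,0,0,0,0,0])

```text
clock: 40.35
eef_pos: [0.4947, -0.0197, 0.1053]
tool_rot: [0.679, 0.734, 0.0, 0.0]
ft_force: [-1.4, -0.2, -0.3]
grip_width: 0.0297
```

>>> play_rows(plan=[0,0.4,0,0,0,0,0,0,0,0,0,0])

```text
clock: 40.6
eef_pos: [0.4951, -0.0197, 0.1053]
tool_rot: [0.679, 0.734, 0.0, 0.0]
ft_force: [-1.8, 1.3, -0.5]
grip_width: 0.0294
```

```bash
python3 caps3.py wrist w18.png 0.1215; python3 caps3.py top top18.png 0.1215;  python3 caps3.py side s18.png 0.1215; python3 -c "
from h import *
to([0.43,0,0.1055])
c=cv2.imread('pics/s18.png');cv2.imwrite('pics/s18z.png',cv2.resize(c[190:330,280:430],None,fx=5,fy=4.2,interpolation=2))"
```

```text
tcp tray 0.492 -0.0589 0.1053
row [310.  50.] 7805 h 0.1212 r 15.0 X,s 0.4892 0.0471
row [309. 216.] 4992 h 0.1212 r 14.9 X,s 0.4886 -0.0048
row [318. 345.] 3796 h 0.1224 r 20.0 X,s 0.4932 -0.0586
row [271. 326.] 122 h 0.1217 r 4.0 X,s 0.4734 -0.0501
row [313. 423.] 250 h 0.1202 r 8.6 X,s 0.4898 -0.1
held [317. 346.] 3729 h 0.1224 r 17.9 X,s 0.4917 -0.0586
tcp tray 0.492 -0.0589 0.1053
row [344. 224.] 163 h 0.1215 r 15.2 X,s 0.4892 -0.0068
row [317. 226.] 155 h 0.1216 r 15.0 X,s 0.4896 0.0457
tcp tray 0.492 -0.0589 0.1053
tool y yaw 0.0788 tilt z [ 1.e-04  0.e+00 -1.e+00]
shift tool mm [ 24.8 -63.4  -0.2] F [-0.24  0.96 -0.52] grip 0.029628463306983256
```

View pics/w18.png

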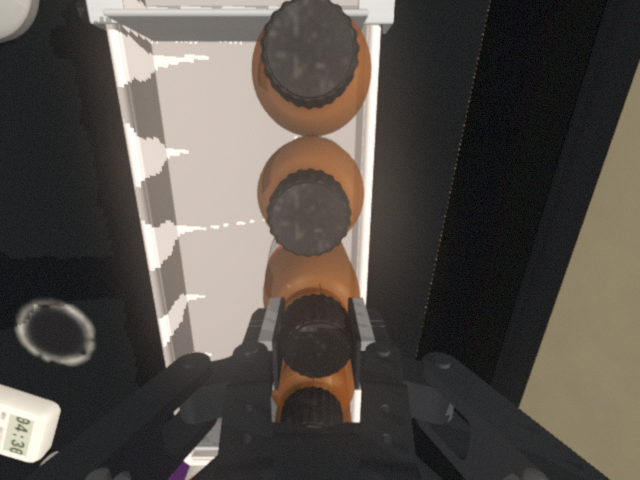

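View pics/s18z.png

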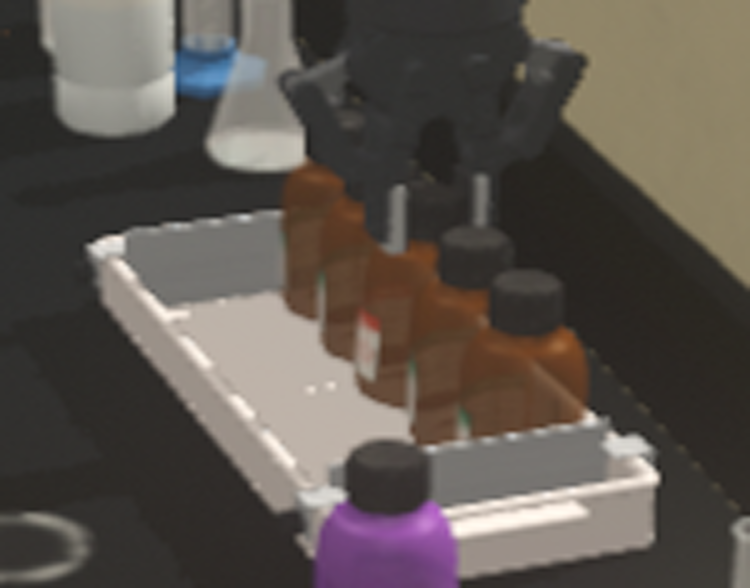

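The red bottle's cap looks about 3 mm behind the row line with no wall contact felt. The earlier jam may have tilted it in the grip, so I check for tilt from the depth data.

```bash
cat > tilt.py <<'E'
from h import *
import sys
from scipy.optimize import least_squares
ey=np.array([-0.0793,0.9968]);ex=np.array([0.9968,0.0793])
def run(f,cs):
    c=dict(np.load('pics/'+f));P=pts(c);X=P[...,:2]@ex;S=P[...,:2]@ey;z=P[...,2]
    for lab,s0 in cs:
        for lo,hi,r in((0.015,0.04,26),(0.04,0.065,26),(0.088,0.116,15.5)):
            k=(abs(X-0.490)<0.034)&(abs(S-s0)<0.0245)&(z>lo)&(z<hi)
            if k.sum()<15: print(lab,lo,k.sum());continue
            q=np.c_[X[k],S[k]]*1000
            fit=least_squares(lambda p:np.hypot(q[:,0]-p[0],q[:,1]-p[1])-r,[490,s0*1000],loss='soft_l1')
            print(lab,lo,k.sum(),fit.x.round(1),'res',np.abs(fit.fun).mean().round(2))
run(sys.argv[1],[('b1',0.046),('b2',-0.006),('red',-0.0589),('b3',-0.1115),('b4',-0.163)])
E
echo side; python3 tilt.py s18.npz; echo top; python3 tilt.py top18.npz; echo wrist; python3 tilt.py w18.npz
```

```text
side
b1 0.015 78 [491.8  47.5] res 2.1
b1 0.04 84 [491.5  47.6] res 2.14
b1 0.088 78 [490.4  44.6] res 2.95
b2 0.015 75 [491.5  -6.8] res 1.52
b2 0.04 85 [491.6  -5.6] res 1.29
b2 0.088 62 [490.2  -5.8] res 2.55
red 0.015 111 [488.3 -59.1] res 1.42
red 0.04 103 [490.  -59.9] res 1.69
red 0.088 223 [487.5 -59.8] res 4.66
b3 0.015 98 [ 492.  -112.6] res 1.12
b3 0.04 102 [ 491.8 -112.2] res 1.32
b3 0.088 177 [ 490.4 -111.7] res 2.26
b4 0.015 0
b4 0.04 120 [ 492.  -162.9] res 1.42
b4 0.088 255 [ 491.1 -165. ] res 2.6
top
b1 0.015 42 [493.8  45.8] res 4.72
b1 0.04 73 [496.3  47. ] res 4.01
b1 0.088 172 [489.1  46.1] res 3.35
b2 0.015 44 [492.6  -3.5] res 3.95
b2 0.04 76 [496.1  -3.7] res 3.8
b2 0.088 180 [488.4  -6.2] res 3.35
red 0.015 43 [488.5 -58. ] res 3.03
red 0.04 50 [489.7 -58.9] res 3.07
red 0.088 58 [486.9 -56.4] res 2.4
b3 0.015 0
b3 0.04 0
b3 0.088 0
b4 0.015 0
b4 0.04 0
b4 0.088 0
wrist
b1 0.015 297 [539.8  41.9] res 3.23
b1 0.04 913 [498.1  47.7] res 2.79
b1 0.088 2902 [489.6  44.1] res 2.65
b2 0.015 292 [498.2  -7.5] res 2.88
b2 0.04 766 [543.3  -4.8] res 3.42
b2 0.088 2719 [488.8  -2.3] res 2.48
red 0.015 368 [491.8 -50.1] res 2.23
red 0.04 833 [494.8 -54.7] res 3.93
red 0.088 4508 [490.3 -56.4] res 3.64
b3 0.015 0
b3 0.04 0
b3 0.088 2988 [ 489.1 -111.7] res 1.43
b4 0.015 41 [ 492.2 -173.3] res 1.5
b4 0.04 315 [ 494.7 -168.9] res 2.5
b4 0.088 0
```

The side depth shows the red bottle leaning about 4° in the grip: its base is ~3.5 mm in front of the row line and its cap ~2.7 mm behind. I level it by turning the tool about its x while easing forward and down.

>>> play_rows(plan=[0,-0.7,0.2,-0.015,0,0,0,0,0,0,0,0,0,-0.7,0.3,-0.015,0,0,0,0,0,0,0,0])

```text
clock: 41.25
eef_pos: [0.4934, -0.0198, 0.1048]
tool_rot: [0.679, 0.734, 0.011, 0.01]
ft_force: [0.4, -0.3, -1.6]
grip_width: 0.0293
```

>>> play_rows(plan=[0,-0.7,0.3,-0.015,0,0,0,0,0,0,0,0])

```text
clock: 41.5
eef_pos: [0.4927, -0.0199, 0.1045]
tool_rot: [0.679, 0.734, 0.017, 0.015]
ft_force: [0.3, -1.0, -2.5]
grip_width: 0.0293
```

>>> play_rows(plan=[0,-0.7,0.3,-0.015,0,0,0,0,0,0,0,0])

```text
clock: 41.75
eef_pos: [0.4919, -0.02, 0.1041]
tool_rot: [0.678, 0.734, 0.022, 0.02]
ft_force: [0.3, 0.7, -0.9]
grip_width: 0.0296
```

```bash
python3 caps3.py wrist w19.png 0.1215;   python3 caps3.py side s19.png 0.1215; python3 -c "
from h import *
to([0.43,0,0.1055])
c=cv2.imread('pics/s19.png');cv2.imwrite('pics/s19z.png',cv2.resize(c[190:330,280:430],None,fx=5,fy=4.2,interpolation=2))"; python3 tilt.py s19.npz
```

```text
tcp tray 0.4889 -0.0589 0.1041
row [323.  50.] 7924 h 0.1212 r 15.1 X,s 0.489 0.0473
row [320. 217.] 5092 h 0.1212 r 15.0 X,s 0.4884 -0.0048
row [318. 346.] 3768 h 0.1214 r 21.1 X,s 0.4892 -0.0567
row [320. 424.] 177 h 0.1201 r 8.2 X,s 0.4894 -0.0987
held [318. 347.] 3599 h 0.1214 r 17.8 X,s 0.4886 -0.0581
tcp tray 0.489 -0.0589 0.1041
tool y yaw 0.0788 tilt z [ 0.0596  0.0047 -0.9982]
shift tool mm [ 24.7 -60.2  -5. ] F [-0.11  0.21 -2.71] grip 0.029544219911492843
b1 0.015 82 [491.4  48.2] res 2.4
b1 0.04 79 [491.9  46.8] res 1.45
b1 0.088 43 [487.5  46.2] res 2.59
b2 0.015 76 [491.8  -6.1] res 1.35
b2 0.04 84 [491.5  -5.4] res 1.52
b2 0.088 45 [487.7  -8. ] res 1.8
red 0.015 98 [489.9 -59.6] res 1.48
red 0.04 102 [490.2 -59.3] res 1.27
red 0.088 231 [486.3 -60. ] res 4.25
b3 0.015 98 [ 491.9 -112.3] res 1.39
b3 0.04 107 [ 491.8 -112.6] res 1.34
b3 0.088 179 [ 490.8 -111.6] res 2.7
b4 0.015 1
b4 0.04 122 [ 491.8 -163.3] res 1.46
b4 0.088 249 [ 491.5 -164.6] res 2.68
```

View pics/s19z.png

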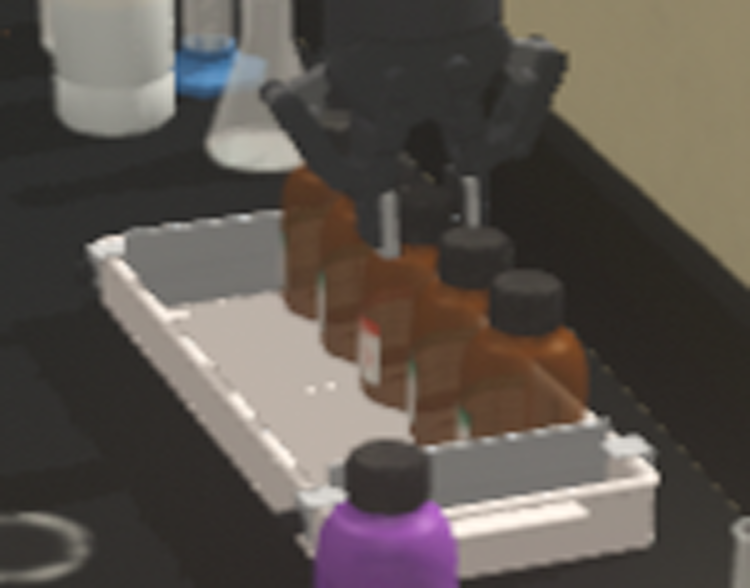

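>>> play_rows(plan=[0,-0.3,0.3,-0.015,0,0,0,0,0,0,0,0])

```text
clock: 42.1
eef_pos: [0.4921, -0.0199, 0.1041]
tool_rot: [0.678, 0.734, 0.028, 0.026]
ft_force: [1.3, 0.6, -0.0]
grip_width: 0.0295
```

>>> play_rows(plan=[0,0,0.3,0,0,0,0,0,0,0,0,0])

```text
clock: 42.35
eef_pos: [0.4923, -0.02, 0.104]
tool_rot: [0.678, 0.734, 0.028, 0.026]
ft_force: [-1.1, -0.5, 4.4]
grip_width: 0.0295
```

>>> play_rows(plan=[0,0,0.2,0,0,0,0,0,0,0,0,0])

```text
clock: 42.6
eef_pos: [0.4924, -0.02, 0.104]
tool_rot: [0.678, 0.734, 0.028, 0.026]
ft_force: [-0.9, 0.2, 5.6]
grip_width: 0.0293
```

>>> play_rows(plan=[0,0,-0.4,0,0,0,0,0,0,0,0,0])

```text
clock: 42.85
eef_pos: [0.4924, -0.02, 0.104]
tool_rot: [0.678, 0.734, 0.028, 0.026]
ft_force: [-0.6, 0.1, 4.7]
grip_width: 0.0296
```

>>> play_rows(plan=[0,0.5,0,0,0,0,0,0,0,0,0,0])

```text
clock: 43.1
eef_pos: [0.4925, -0.0199, 0.104]
tool_rot: [0.678, 0.734, 0.027, 0.025]
ft_force: [-1.4, -0.7, 6.0]
grip_width: 0.029
```

>>> play_rows(plan=[0,0.5,0,0,0,0,0,0,0,0,0,0])

```text
clock: 43.35
eef_pos: [0.4927, -0.0199, 0.104]
tool_rot: [0.678, 0.734, 0.027, 0.025]
ft_force: [-2.7, -0.7, 5.7]
grip_width: 0.0295
```

>>> play_rows(plan=[0,0.5,0,0,0,0,0,0,0,0,0,0])

```text
clock: 43.6
eef_pos: [0.4928, -0.0199, 0.1039]
tool_rot: [0.678, 0.734, 0.027, 0.025]
ft_force: [-3.7, -0.1, 6.3]
grip_width: 0.0292
```

>>> play_rows(plan=[0,0,-0.4,0,0,0,0,0,0,0,0,0])

```text
clock: 43.85
eef_pos: [0.4928, -0.0199, 0.1039]
tool_rot: [0.678, 0.734, 0.027, 0.025]
ft_force: [-2.5, 0.4, 4.1]
grip_width: 0.0296
```

>>> play_rows(plan=[0,0,-0.3,0,0,0,0,0,0,0,0,0])

```text
clock: 44.1
eef_pos: [0.4931, -0.0198, 0.104]
tool_rot: [0.678, 0.734, 0.027, 0.025]
ft_force: [-0.5, -0.4, -0.3]
grip_width: 0.0294
```

```bash
python3 caps3.py wrist w20.png 0.1215;   python3 caps3.py side s20.png 0.1215; python3 -c "
from h import *
to([0.43,0,0.1055])"; python3 tilt.py s20.npz|grep -v b1
```

```text
tcp tray 0.4902 -0.0588 0.1041
row [320.  50.] 7930 h 0.1213 r 15.2 X,s 0.4889 0.0469
row [317. 217.] 5082 h 0.1212 r 15.1 X,s 0.4883 -0.0048
row [320. 347.] 3598 h 0.1213 r 19.0 X,s 0.4924 -0.0564
row [277. 342.] 138 h 0.1215 r 11.7 X,s 0.4729 -0.0585
row [318. 424.] 175 h 0.1199 r 7.1 X,s 0.4884 -0.0985
held [319. 347.] 3517 h 0.1213 r 17.0 X,s 0.4908 -0.058
tcp tray 0.4904 -0.0588 0.1041
tool y yaw 0.0789 tilt z [ 0.0747  0.0062 -0.9972]
shift tool mm [ 24.7 -61.6  -6. ] F [ 0.05 -0.   -2.77] grip 0.029154360012476805
b2 0.015 84 [491.4  -4.6] res 1.27
b2 0.04 89 [491.4  -5.5] res 1.51
b2 0.088 52 [489.   -6.4] res 2.11
red 0.015 89 [492.4 -60.1] res 1.17
red 0.04 92 [491.8 -59.1] res 1.29
red 0.088 223 [486.7 -60. ] res 4.4
b3 0.015 93 [ 491.8 -112.3] res 1.29
b3 0.04 108 [ 491.9 -111.8] res 1.16
b3 0.088 174 [ 490.2 -111.4] res 2.25
b4 0.015 1
b4 0.04 115 [ 491.9 -163.2] res 1.36
b4 0.088 255 [ 491.2 -164.8] res 2.65
```

The red bottle is now upright (492.4 / 491.8 mm at two heights) and level with the row. About 1 mm should remain to the back wall.

>>> play_rows(plan=[0,0.4,0.2,0,0,0,0,0,0,0,0,0])

```text
clock: 44.45
eef_pos: [0.4941, -0.0197, 0.1042]
tool_rot: [0.678, 0.734, 0.028, 0.025]
ft_force: [0.8, 0.2, -1.9]
grip_width: 0.0294
```

>>> play_rows(plan=[0,0.4,0,0,0,0,0,0,0,0,0,0])

```text
clock: 44.7
eef_pos: [0.4942, -0.0198, 0.1043]
tool_rot: [0.678, 0.734, 0.027, 0.025]
ft_force: [0.0, -0.8, -2.4]
grip_width: 0.0295
```

>>> play_rows(plan=[0,0.4,0,0,0,0,0,0,0,0,0,0])

```text
clock: 44.95
eef_pos: [0.4944, -0.0197, 0.1043]
tool_rot: [0.678, 0.734, 0.027, 0.025]
ft_force: [-0.8, -0.7, -1.8]
grip_width: 0.0298
```

>>> play_rows(plan=[0,0.4,0,0,0,0,0,0,0,0,0,0])

```text
clock: 45.2
eef_pos: [0.4945, -0.0197, 0.1043]
tool_rot: [0.678, 0.734, 0.027, 0.025]
ft_force: [-2.6, 0.0, 0.1]
grip_width: 0.0293
```

>>> play_rows(plan=[0,0.4,0.2,0,0,0,0,0,0,0,0,0])

```text
clock: 45.45
eef_pos: [0.4947, -0.0197, 0.104]
tool_rot: [0.678, 0.734, 0.027, 0.025]
ft_force: [-4.4, -0.6, 0.7]
grip_width: 0.0294
```

>>> play_rows(plan=[0,0.4,0,0,0,0,0,0,0,0,0,0])

```text
clock: 45.7
eef_pos: [0.4948, -0.0197, 0.1041]
tool_rot: [0.678, 0.734, 0.027, 0.025]
ft_force: [-6.4, -0.8, 0.9]
grip_width: 0.0294
```

```bash
python3 caps3.py side s21.png 0.1215; python3 -c "
from h import *
to([0.43,0,0.1055])"; python3 tilt.py s21.npz|grep -v b1
```

```text
tcp tray 0.4917 -0.0589 0.1041
tool y yaw 0.0787 tilt z [ 0.0726  0.0058 -0.9973]
shift tool mm [ 24.7 -62.8  -6. ] F [-5.25 -0.17  1.74] grip 0.029469763501830643
b2 0.015 95 [491.7  -5.6] res 1.35
b2 0.04 101 [491.6  -6.1] res 1.56
b2 0.088 53 [489.7  -6.7] res 2.22
red 0.015 85 [493.1 -59.9] res 1.39
red 0.04 85 [493.5 -59.8] res 1.35
red 0.088 215 [488.6 -60.5] res 4.38
b3 0.015 98 [ 491.9 -111.8] res 1.25
b3 0.04 107 [ 492.  -112.4] res 1.31
b3 0.088 183 [ 490.5 -112.1] res 2.49
b4 0.015 1
b4 0.04 112 [ 492.2 -163.4] res 1.24
b4 0.088 253 [ 491.3 -165. ] res 2.68
```

The wall is felt: Fx rose to −6 N with almost no motion, the side forces are ~0, and the bottle sits 1.5 mm behind its neighbours. I ease off, then release.

>>> play_rows(plan=[0,-0.8,0.1,0,0,0,0,0,0,0,0,0])

```text
clock: 46.0
eef_pos: [0.4947, -0.0197, 0.104]
tool_rot: [0.678, 0.734, 0.027, 0.025]
ft_force: [-4.3, 0.2, 0.3]
grip_width: 0.0299
```

>>> play_rows(plan=[0,0,0,0,0,0,0,0,0,0,0,0,0,0,0,0,0,0,0,0,0,0,0,0,0,0,0,0,0,0], hand=60)

```text
clock: 46.62
eef_pos: [0.4953, -0.0197, 0.1042]
tool_rot: [0.678, 0.734, 0.028, 0.026]
ft_force: [-0.2, 0.1, 0.2]
grip_width: 0.051
```

```bash
python3 caps3.py wrist w22.png 0.1215; python3 caps3.py side s22.png 0.1215; python3 tilt.py s22.npz|grep -v b1
```

```text
tcp tray 0.4921 -0.0589 0.1042
row [312.  49.] 7902 h 0.1212 r 15.0 X,s 0.4891 0.0471
row [311. 217.] 5088 h 0.1212 r 15.2 X,s 0.4885 -0.0046
row [316. 347.] 3412 h 0.1212 r 15.0 X,s 0.4903 -0.0582
row [316. 424.] 161 h 0.1203 r 6.9 X,s 0.4903 -0.0986
held [316. 347.] 3412 h 0.1212 r 15.0 X,s 0.4903 -0.0582
tcp tray 0.492 -0.0589 0.1042
b2 0.015 87 [491.8  -5.8] res 1.35
b2 0.04 96 [491.6  -6.7] res 1.64
b2 0.088 53 [487.   -6.9] res 2.17
red 0.015 85 [492.9 -59.9] res 1.46
red 0.04 96 [493.2 -59.6] res 1.43
red 0.088 241 [491.3 -59.8] res 6.88
b3 0.015 100 [ 491.5 -112.8] res 1.28
b3 0.04 109 [ 491.6 -112.1] res 1.25
b3 0.088 181 [ 490.6 -112. ] res 2.57
b4 0.015 1
b4 0.04 115 [ 491.9 -163.9] res 1.41
b4 0.088 250 [ 491.4 -165.6] res 2.54
```

View pics/w22.png

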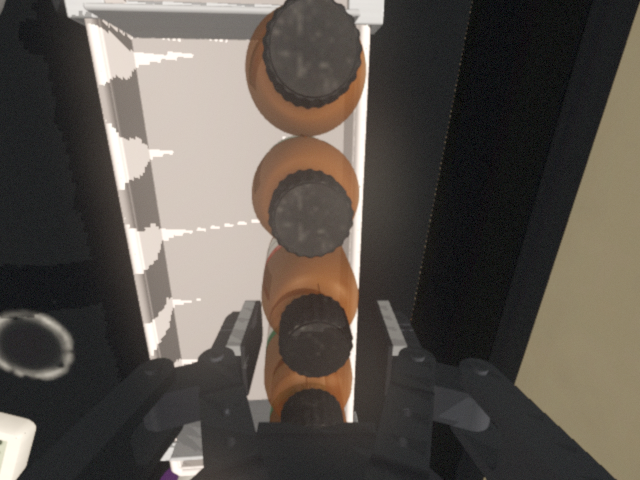

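Released cleanly: the cap height matches its neighbours (121.2 mm), and it sits 1.2–1.8 mm behind them against the wall. Retreating.

>>> play_rows(plan=[0,0,-8,0,0,0,0,0,-15,0,0,0,0,0,-30,0,0,0,0,0,-40,0,0,0,0,0,-40,0,0,0,0,-30,-20,0,0,0,0,-50,0,0,0,0,0,-50,0,0,0,0,0,0,0,0,0,0])

```text
clock: 47.85
eef_pos: [0.3509, -0.0308, 0.247]
tool_rot: [0.679, 0.734, 0.027, 0.025]
ft_force: [1.2, -0.0, 1.0]
grip_width: 0.0514
```

```bash
python3 caps3.py top t23.png 0.3; python3 caps3.py side s23.png 0.3; python3 tilt.py s23.npz; python3 caps3.py wrist w23.png 0.3; python3 -c "
from h import *
print(bot.get_obs()['ft_force'])
c=cv2.imread('pics/s23.png');cv2.imwrite('pics/s23z.png',cv2.resize(c[150:330,250:430],None,fx=4,fy=3.3,interpolation=2))"
```

```text
tcp tray 0.3499 -0.0588 0.2477
row [424. 216.] 156 h 0.1218 r 15.4 X,s 0.4898 -0.165
row [371. 221.] 152 h 0.1218 r 15.1 X,s 0.491 -0.0604
row [397. 218.] 154 h 0.1216 r 15.2 X,s 0.4895 -0.1125
row [344. 224.] 147 h 0.1214 r 15.1 X,s 0.4891 -0.0067
row [318. 226.] 158 h 0.1215 r 14.8 X,s 0.4902 0.0459
tcp tray 0.3514 -0.0589 0.248
b1 0.015 77 [491.9  48.7] res 2.39
b1 0.04 83 [491.2  48.4] res 2.32
b1 0.088 125 [490.8  47.3] res 2.4
b2 0.015 85 [491.2  -4.9] res 1.54
b2 0.04 102 [491.4  -5.6] res 1.6
b2 0.088 157 [490.1  -6.3] res 2.58
red 0.015 88 [493.1 -59.4] res 1.26
red 0.04 92 [493.1 -59.4] res 1.32
red 0.088 159 [491.8 -59.1] res 2.75
b3 0.015 96 [ 491.9 -111.9] res 1.37
b3 0.04 106 [ 491.8 -112. ] res 1.32
b3 0.088 179 [ 490.7 -112.2] res 2.65
b4 0.015 1
b4 0.04 117 [ 491.6 -163.6] res 1.43
b4 0.088 252 [ 491.5 -165.1] res 2.5
tcp tray 0.352 -0.059 0.2479
row [491.  95.] 1291 h 0.1213 r 14.8 X,s 0.4887 0.0473
row [479. 168.] 1064 h 0.1213 r 15.0 X,s 0.4879 -0.0047
row [471. 234.] 872 h 0.1212 r 15.2 X,s 0.4899 -0.0587
row [461. 290.] 736 h 0.1212 r 15.4 X,s 0.4886 -0.1106
row [453. 341.] 628 h 0.1212 r 15.1 X,s 0.4886 -0.1634
[ 0.22572716 -0.47807646 -0.18985288]
```

View pics/s23z.png

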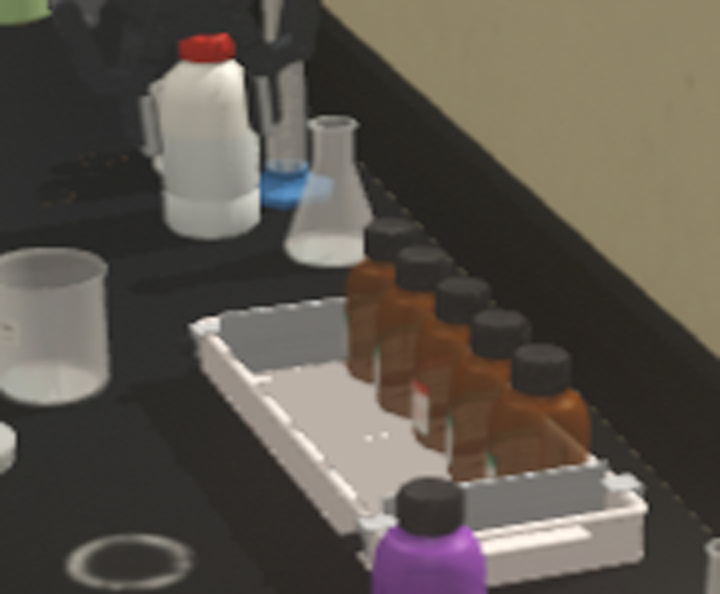

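View pics/w23.png

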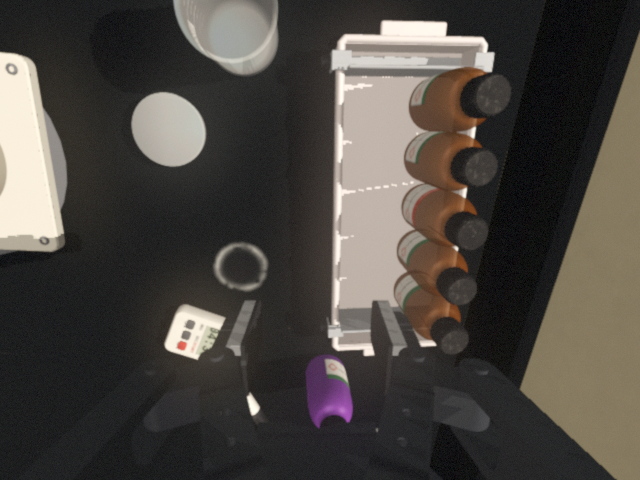

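All five bottles stand upright in line, with the red-labelled one in the middle. The flask and wash bottle look untouched, so I hand in.

```bash
python3 -c "
from h import *
print(bot.job_done())"
```

```text
the job is handed in; nothing more can be done
None
```

The job is handed in at about 48 s: the red-labelled bottle stands in the middle of the row, against the back wall, with two green-labelled bottles on either side.

**What I did:**
- **Opening the row:** I gripped bottle 2's cap and slid bottles 1 and 2 left until the stop was felt at about 9 N. I then did the same with bottles 3 and 4 to the right, at about 11 N.
- **Placing the red bottle:** I set it on the tray floor in front of the gap and slid it back until the wall was felt at about 6 N. Sideways force stayed near zero. I eased off, let go and backed the arm clear.

**Last checks:**
- **Row:** All five caps are at the same height (about 121.5 mm), spaced 52 to 54 mm apart.
- **Red bottle:** It is upright and 1 to 2 mm behind its neighbours, which fits wall contact.
- **Bystanders:** The flask and wash bottle look unmoved in the pictures; I did not re-measure them. I did not go near the purple bottle.

**What went wrong or disagreed:**
- **Jam during the slide:** The red bottle briefly stuck on the tray floor in front of the gap. The wrist read about 29 N sideways and 44 N upward, and the bottle ended up leaning about 4° in the grip. I levelled it before the last few millimetres to the wall. During the slide it also lifted clear of the floor by a fraction of a millimetre a few times.
- **Gap width:** Before the red bottle went in, the cameras put the gap about 1.5 mm narrower than the stated clearance implies. That is roughly the calibration error, and the bottle went in without touching its neighbours noticeably.

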